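Uncover the warm pot in the bronze conservation lab

ROBOT

A 7-joint arm with a two-finger parallel gripper is mounted at the origin on the work surface. World frame = base frame: x ahead of the robot, y to its left, z up, the work surface at z = 0. Lengths are in m, angles in rad, forces in N, time in s.
With the tool pointing down it reaches from about 0.425 to 0.875 m from the base axis. Payload 4.7 kg.
Tool frame: the origin (TCP) lies on the centre line of the jaws, within the pads' length; the fingertips stand 19 mm ahead of it and the grasp point (between the pads) is the TCP (ctrl.nose_length is the distance from the TCP to the fingertips, in m); z points along the fingers, x is the direction in which the jaws open and shut, and the axes are right-handed (so a half turn about z gives the same grasp; the last joint's range is limited). The gripper opens to 87 mm and grips with 3 to 60 N. Pads are 19 mm wide; open, the fingers measure 117 mm over their backs; the gripper's body (75 mm by 190 mm) begins 51 mm behind the grasp point.
Start: joints at [-1.201, 0.321, -0.07, 1.45, 0.023, 1.371, -0.057], TCP at [0.226, 0.609, 0.242] pointing down, gripper open.
Joint ranges: [-2.86, 2.86], [-0.3, 2.09], [-1.38, 1.24], [0.06, 2.45], [-1.56, 4.7], [0.09, 2.05], [-2.69, 2.69]. Speed limits (rad/s): [2.57, 2.57, 3.14, 3.14, 3.14, 3.14, 3.14].

INTERFACE

Orientations are given as a rotation vector (axis times angle).
In Python, from bench import ctrl gives the robot as it stands. The module is installed in compiled form; this text tells all that it offers.
- The arm moves only by the shell command python3 -m crank 'ROWS' [OPENING] [FORCE]. ROWS is a JSON object of lists of equal length, an entry for each row: "dp": the shift along the tool's x, y, z in cm, a list of three; "delta_rot": the turn, a rotation vector about the tool's x, y, z in rad, a list of three. In form: {"dp": [[x, y, z], ...], "delta_rot": [[rx, ry, rz], ...]}. A call has exactly 8 rows; each row shifts and turns the commanded pose from where the row before left it, along the tool's axes as they then stand; what a row does not reach is not made up. A row lasts 1/10 s, in which the tool goes at most 50 mm and 8.59 degrees, less where a joint would pass 70% of its speed; a pose out of reach is approached as far as the arm can. A call with a gripper value outside its range is refused whole. OPENING is the finger opening in cm, from 0 to 8.7, set as the call begins (- or left out, the last holds). The fingers move at their own pace and stop on an object; FORCE is the grip in N (left out, the last holds). Time passes only in rows, so rows that do not move let the fingers close, or fill a call up. It gives the time, the measured TCP pose, the force and the opening at its end, in the units of the state.
- ctrl.get_state(): the state, without advancing time (a new reading comes with each control period).
- ctrl.get_image(name): name is "scene" or "top" or "wrist"; returns the picture (400x640x3 uint8, blue, green, red); there is no depth.
- ctrl.camera_info(name): a dict with "camera_matrix" (3x3 intrinsics, pixels), "xyz" and "orientation" of the camera in the world. Camera axes: x right, y down, z forward; pixel columns grow to the right and rows downward; lengths in m; the calibration is good to about 2 mm. A picture is of the moment at which its call begins: read the wrist's pose just before it. camera_info takes no time and is no camera call; for the wrist camera it gives the pose at the moment of the call.
- ctrl.close_job(): hands the job in, once; it reports no verdict.
The state is a dict: "time": time; "joint_positions": joint angles; "qd": joint speeds; "joint_torque": joint torques, N m; "position": TCP position; "tool_rot": TCP orientation; "ft_force": force on the tool from outside, world axes, zero at the start; "torque": the same for the moment, N m; "grip_width": opening from 0.0 (shut) to 1.0 (fully open).
Only numpy, scipy, OpenCV 4.12 (cv2) and the standard library are available. Lean on these libraries where they do the work, as an engineer would, in place of code of your own. Each camera call takes 0.05 s, during which the arm holds its last target.

TASK

The blue pot on the hot plate has been warming small bronzes and its copper lid is hot: take the lid lifter from its wooden rack, hook the lid's loop handle, lift the lid off level and set it gently on the middle of the round cork lid rest. Touch the hot lid with nothing but the lifter and leave the aluminium lid of the cold white pot where it is. Finally hang the lifter back in its rack, upright as it was, and let go.

Things in the scene. Friction and masses are not known exactly. Their poses are not given: they have to be found in the camera images.
- lifter: Lid lifter, upright. Origin: centre of its wooden handle, 36 (x) x 24 (y) x 70 mm tall. Under it a 64 mm steel guard disc, underside at z -41, then an 8 mm bar crook in the xz plane: back to x -28 (z -80 to -112), hook bottom (bar centre) at x 0, z -125, tip at x +20, z -113. Hangs by the disc on a fixed wooden rack, crook in a 28 mm groove along x, open above; origin 143 mm over the table. Lift straight up.
- hot_lid: Hot copper lid, 128 mm wide, 6 mm thick, 0.24-0.43 kg, on the blue pot on the black hot plate. Origin: centre of the plate's underside, z up, 85 mm over the table; spigot 100 mm wide reaches 6 mm below. Rigid 8 mm bar loop in its yz plane: legs at y +-34, peak bar centre at z 56 (48 at y +-20). Opening under the peak 46 high, 60 wide; hook it along the lid's x from either side.
- lid_rest: Lid rest, fixed: round cork pad 140 mm wide on a 150 mm dark steel disc. Origin: its centre on the table; flat cork top 18 mm above. A lid put here stands on its spigot, lid origin 24 mm over the table.
- cool_lid: Bystander: aluminium-grey lid of the cold white pot, made like the hot lid, same axes; origin 69 mm, loop top 129 mm over the table. Stays on its pot. Unlisted: a green bronze vase 168 mm tall stands 0.75-0.80 m straight ahead of the robot; a jar and a tray, under 100 mm tall, further out at the sides.
Things that resemble listed ones, but are neither listed nor needed, are in the scene too. Of the things that look like the lid_rest, take the one that is farthest to the robot's left at the start.

How it is judged:
By the outcome, as a careful person would: the job done as asked, in the order asked, and still so for the second after the job is handed in, with the robot touching nothing.
It also fails if it takes over 64 s, if anything falls off the work surface, if the arm or the gripper's body presses on something with over 40 N, if the wrist force passes 120 N, or if a joint passes its speed limit or range.

## Working session

There is one attempt and no reset: what is moved stays moved. The work goes in short steps, Python scripts to look and compute and a shell command to move; the robot and the scene stay as the last step left them, time stands still between calls to the robot, and variables do not carry over. Pictures are saved under pics/ and viewed, and the job is handed in when it is done.

```bash
mkdir -p pics; ls
python3 - <<'E'
from bench import ctrl
import cv2
print(ctrl.get_state())
for n in ["scene","top","wrist"]:
    print(n,ctrl.camera_info(n))
    cv2.imwrite(f"pics/{n}0.png",ctrl.get_image(n))
print(ctrl.nose_length)
E
```

```text
pics
{'time': 0.0, 'joint_positions': array([-1.20091506,  0.32180812, -0.07008155,  1.45169147,  0.02261255,
        1.37080294, -0.05692453]), 'qd': array([ 0.00077083,  0.00118041, -0.00152698, -0.00040788, -0.0005991 ,
        0.00149668, -0.00026582]), 'joint_torque': array([ 1.11337145e-04, -4.91291070e+01, -4.03765664e-01, -3.12535071e+01,
       -6.38781628e-02,  4.37754253e-02,  1.75299974e-04]), 'position': array([0.22627748, 0.60877983, 0.24046286]), 'tool_rot': array([ 2.57849586e+00,  1.79262103e+00, -2.37335694e-03]), 'ft_force': array([ 0.51687377, -0.13979867,  0.57315883]), 'torque': array([-0.00840381, -0.04130382,  0.03584231]), 'grip_width': 1.0045078753305905}
scene {'camera_matrix': array([[384.5167105 ,   0.        , 323.33296077],
       [  0.        , 384.5167105 , 198.87812757],
       [  0.        ,   0.        ,   1.        ]]), 'xyz': array([1.24546431, 0.48236429, 0.73544295]), 'orientation': array([-1.07017569, -2.23690607,  1.1478524 ])}
top {'camera_matrix': array([[452.44710493,   0.        , 312.62431568],
       [  0.        , 452.44710493, 204.75002306],
       [  0.        ,   0.        ,   1.        ]]), 'xyz': array([ 0.35785044, -0.06309107,  1.44559068]), 'orientation': array([-2.1756982 ,  2.14508513, -0.1533301 ])}
wrist {'camera_matrix': array([[342.78793147,   0.        , 316.45069093],
       [  0.        , 342.78793147, 203.73342649],
       [  0.        ,   0.        ,   1.        ]]), 'xyz': array([0.15184425, 0.63781065, 0.38369944]), 'orientation': array([2.37185243, 1.64885178, 0.24340715])}
0.019
```

View pics/scene0.png

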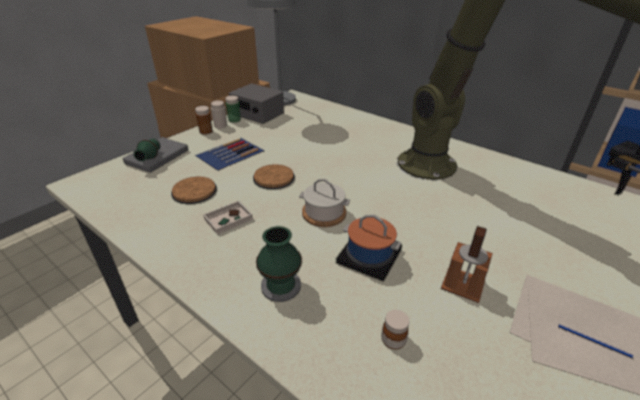

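View pics/top0.png

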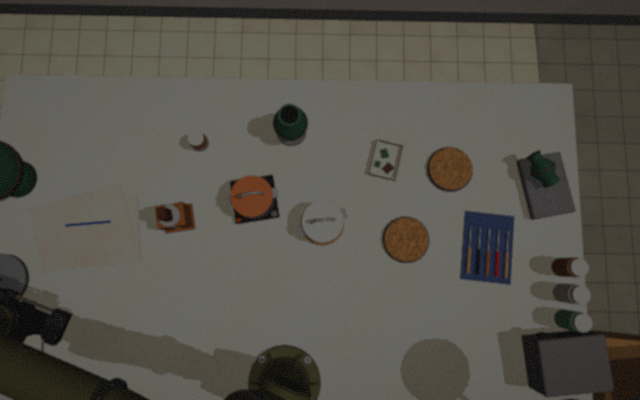

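View pics/wrist0.png

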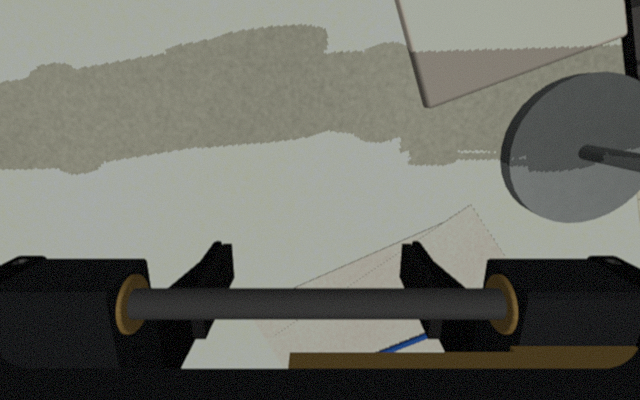

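Top view (up is about +x, left is +y). The rack with the lifter is at (174,216), the blue pot with copper lid at (254,197) and the white pot at (322,222). There are two cork pads, at (407,240) and (450,169). I'll measure these and enlarge the crops.

```bash
cat > h.py <<'E'
from bench import ctrl
import cv2, numpy as np
from scipy.spatial.transform import Rotation as R
def px2w(ci,u,v,z):
    K=ci["camera_matrix"];d=R.from_rotvec(ci["orientation"]).apply(np.linalg.inv(K)@[u,v,1]);c=ci["xyz"]
    return c+d*(z-c[2])/d[2]
def w2px(ci,p):
    q=R.from_rotvec(ci["orientation"]).inv().apply(np.atleast_2d(p)-ci["xyz"]);q=q@ci["camera_matrix"].T
    return q[:,:2]/q[:,2:]
def crop(img,x0,y0,x1,y1,f,name):
    c=cv2.resize(img[y0:y1,x0:x1],None,fx=f,fy=f,interpolation=cv2.INTER_CUBIC);cv2.imwrite("pics/"+name,cv2.convertScaleAbs(c,alpha=1.5,beta=10))
E
python3 - <<'E'
from h import *
t=ctrl.camera_info("top")
for n,u,v,z in [("padA",407,240,.018),("padB",450,169,.018),("lid",254,197,.091),("white",322,222,.075),("rack",174,216,.1),("vase",290,123,.1),("jar",197,140,.05)]:
    print(n,px2w(t,u,v,z).round(4))
i=cv2.imread("pics/top0.png")
crop(i,140,160,290,250,5,"t_a.png")
crop(i,290,130,490,280,4,"t_b.png")
i=cv2.imread("pics/scene0.png")
crop(i,320,190,510,310,4,"s_a.png")
E
```

```text
padA [ 0.4356 -0.3794  0.018 ]
padB [ 0.6665 -0.5218  0.018 ]
lid [0.5549 0.0984 0.091 ]
white [ 0.4836 -0.1084  0.075 ]
rack [0.4928 0.3334 0.1   ]
vase [ 0.7847 -0.0061  0.1   ]
jar [0.74   0.2885 0.05  ]
```

View pics/t_a.png

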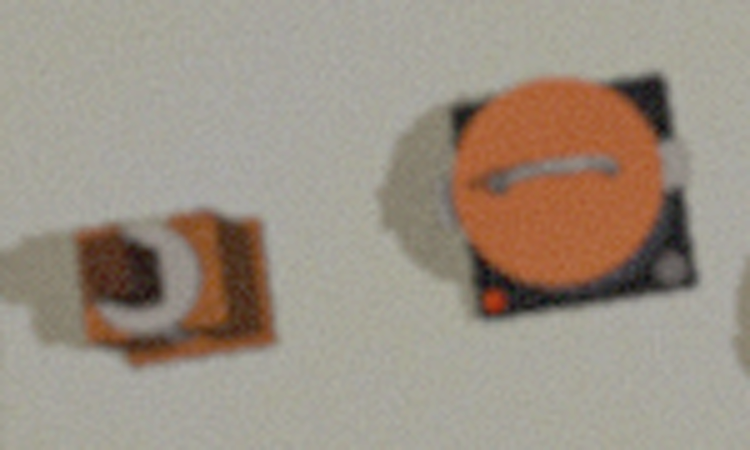

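View pics/t_b.png

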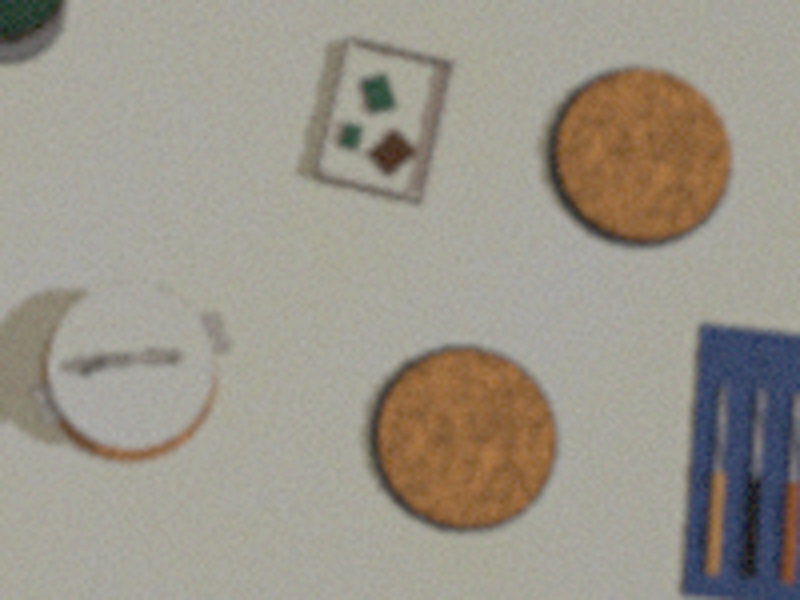

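View pics/s_a.png

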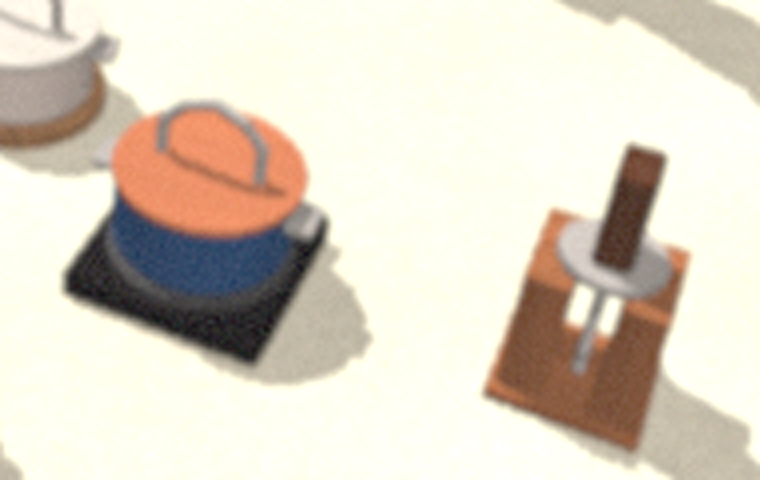

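Pad A at y≈-0.379 is the farthest to the robot's left (pad B is at y≈-0.522). It is an empty cork disc on dark steel, confirmed in the crop at (465,437). Next I'll fit the lifter and lid models by overlay in both views to get yaw and hook direction.

```bash
cat > ov.py <<'E'
from h import *
def tf(p,pos,yaw): 
    return np.asarray(p,float)@R.from_euler('z',yaw,degrees=True).as_matrix().T+pos
a=np.linspace(0,2*np.pi,60)
def circ(r,z): return np.c_[r*np.cos(a),r*np.sin(a),0*a+z]
def lifter():
    L=[circ(.032,-.041)]
    for z in(-.035,.035): L.append(np.array([[.018,.012,z],[.018,-.012,z],[-.018,-.012,z],[-.018,.012,z],[.018,.012,z]]))
    L.append(np.array([[0,0,-.041],[-.028,0,-.08],[-.028,0,-.112],[0,0,-.125],[.02,0,-.113]])); return L
def lid():
    return [circ(.064,.006),circ(.064,0),np.array([[0,-.034,.006],[0,-.034,.03],[0,-.02,.048],[0,0,.056],[0,.02,.048],[0,.034,.03],[0,.034,.006]])]
def rest(): return [circ(.07,.018),circ(.075,0)]
def draw(img,ci,Ls,pos,yaw,x0,y0,x1,y1,f,name,col=(0,255,0)):
    c=cv2.convertScaleAbs(cv2.resize(img[y0:y1,x0:x1],None,fx=f,fy=f,interpolation=cv2.INTER_CUBIC),alpha=1.5)
    for L in Ls:
        q=(w2px(ci,tf(L,pos,yaw))+.5-[x0,y0])*f-.5
        cv2.polylines(c,[np.round(q).astype(int)],False,col,1,cv2.LINE_AA)
    cv2.imwrite("pics/"+name,c); return c
E
cat > fit1.py <<'E'
from ov import *
import sys
t=ctrl.camera_info("top");s=ctrl.camera_info("scene")
T=cv2.imread("pics/top0.png");S=cv2.imread("pics/scene0.png")
lf=(np.array(eval(sys.argv[1])),float(sys.argv[2]));ld=(np.array(eval(sys.argv[3])),float(sys.argv[4]));k=sys.argv[5]
A=draw(T,t,lifter(),*lf,150,190,200,240,8,"x.png");B=draw(T,t,lid(),*ld,220,170,285,225,8,"x.png")
C=draw(S,s,lifter(),*lf,430,220,500,305,6,"x.png");D=draw(S,s,lid(),*ld,335,205,410,275,6,"x.png")
h=440
pad=lambda c:cv2.copyMakeBorder(c,0,max(0,510-c.shape[0]),0,0,0)
cv2.imwrite(f"pics/l{k}.png",np.hstack([pad(A),pad(C)])[:600,:820]); cv2.imwrite(f"pics/h{k}.png",np.hstack([pad(B),pad(D)])[:600])
E
python3 - <<'E'
from h import *
t=ctrl.camera_info("top")
print(px2w(t,169.6,215.6,.102),px2w(t,140+124/5,160+270/5,.178))
print(px2w(t,140+557/5,160+181/5,.091))
l=px2w(t,140+497/5,160+187/5,.091);r=px2w(t,140+613/5,160+172/5,.091);print(l,r,np.degrees(np.arctan2(*(l-r)[1::-1])))
E
python3 fit1.py '[.495,.345,.143]' 8 '[.555,.098,.085]' 8 1
```

```text
[0.49358286 0.3459011  0.102     ] [0.49021714 0.33641834 0.178     ]
[0.55719535 0.10634388 0.091     ]
[0.5529809  0.14239271 0.091     ] [0.56321274 0.07270965 0.091     ] 98.35327078696702
```

View pics/l1.png

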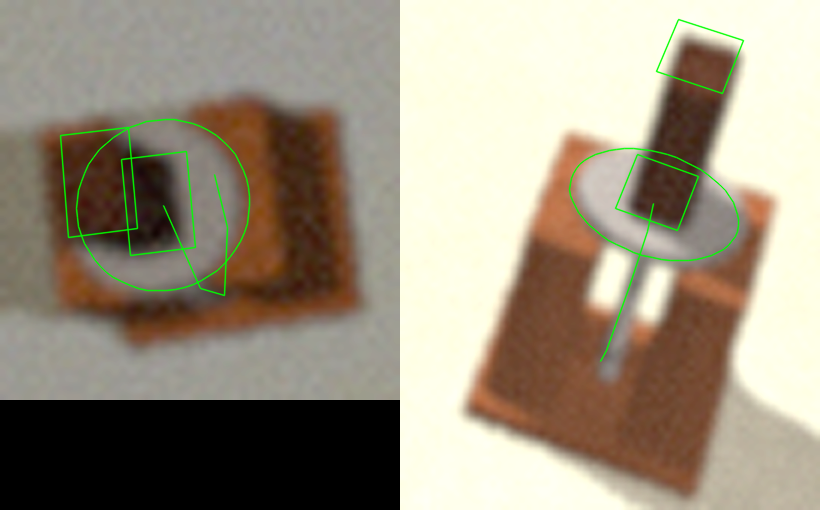

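View pics/h1.png

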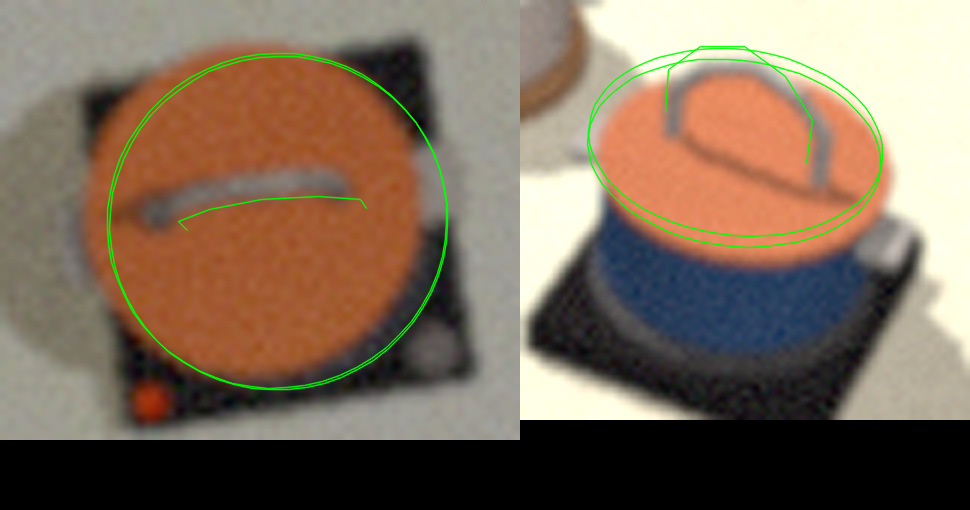

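```bash
python3 fit1.py '[.497,.348,.143]' 8 '[.558,.1065,.085]' 8.5 2;python3 fit1.py '[.497,.348,.143]' 188 '[.560,.1065,.085]' 8.5 3
python3 - <<'E'
import cv2,numpy as np
a=cv2.imread("pics/l2.png")[:,:];b=cv2.imread("pics/l3.png")[:,400:]
cv2.imwrite("pics/l23.png",cv2.resize(np.hstack([a,b]),None,fx=.64,fy=.64))
E
```

```text
(no output)
```

View pics/l2.png

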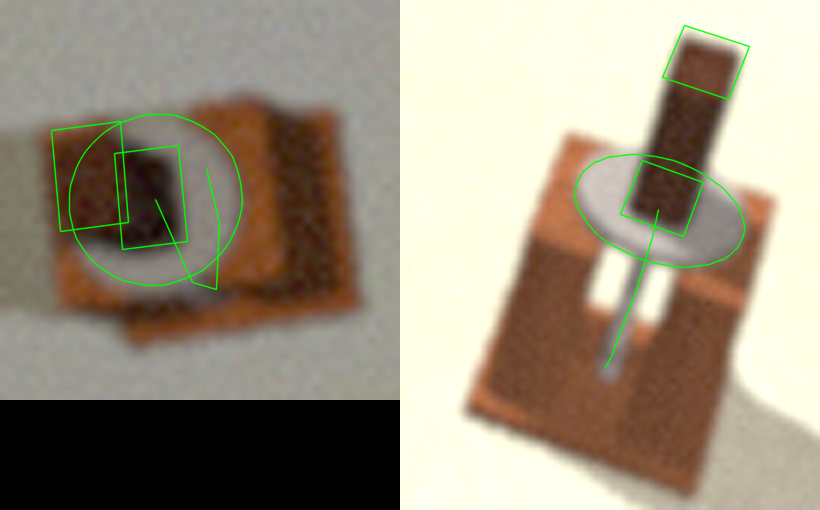

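View pics/l3.png

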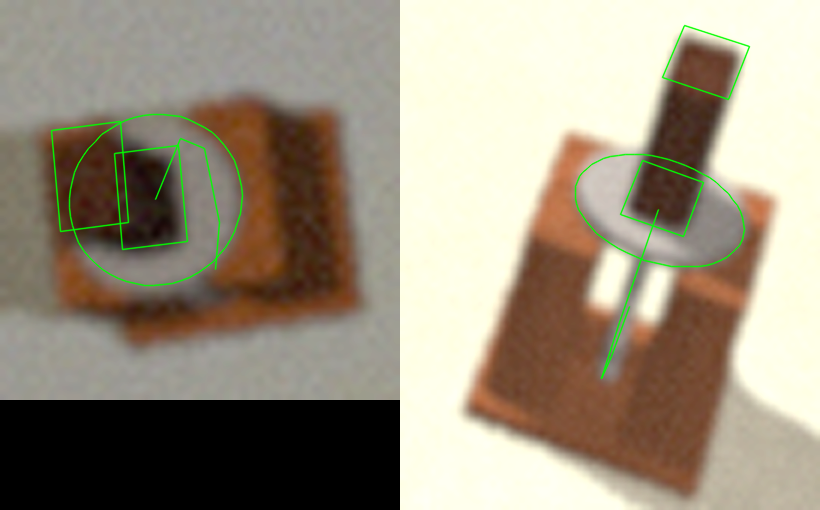

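View pics/h2.png

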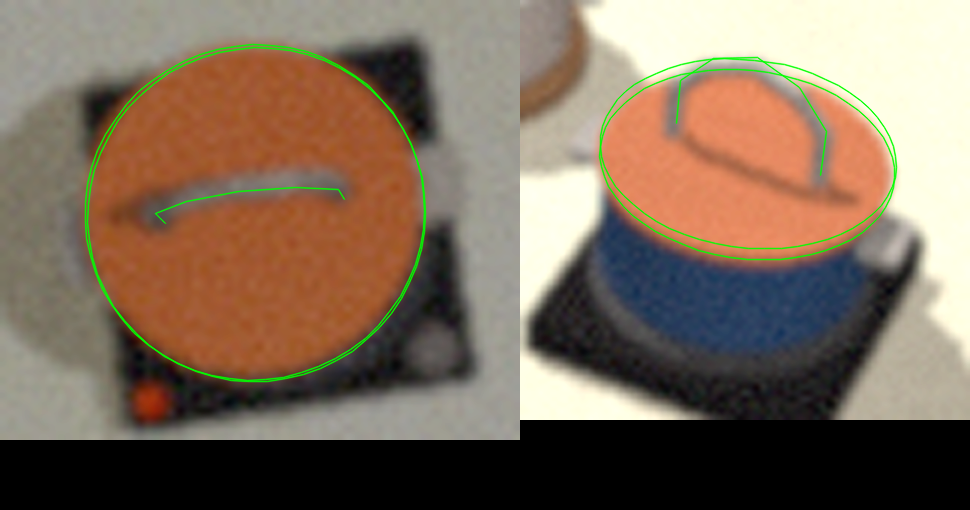

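Top overlay with yaw ≈ 8° matches. The grey bit of crook peeking out below the disc at (205,293) is the back, so the tip points to +x (away from the robot). The hot lid is at about (0.561,0.106), yaw about 8.5°. I'll check both with the wrist camera. First, a planner helper that gives me the numbers to type.

```bash
cat > plan.py <<'E'
from h import *
import sys
# usage: plan.py x y z yaw(deg) nrows ; splits evenly straight line w/ yaw
s=ctrl.get_state()
if __name__=="__main__":
    p=s["position"];r=R.from_rotvec(s["tool_rot"])
    x=r.as_matrix()[:,0];y0=np.degrees(np.arctan2(x[1],x[0]))
    tgt=np.array([float(v) for v in sys.argv[1:4]]);yaw=float(sys.argv[4]);n=int(sys.argv[5])
    print("t",round(s["time"],2),"p",p.round(4),"yaw",y0.round(2),"tilt",np.degrees(np.arccos(-r.as_matrix()[2,2])).round(2),"F",s["ft_force"].round(1),"g",round(s["grip_width"]*8.7,2),"q",s["joint_positions"].round(2))
    Rt=lambda a:R.from_euler('z',a,degrees=True)*R.from_euler('x',180,degrees=True)
    er=(r.inv()*Rt(y0)).as_rotvec()  # level correction
    print("level corr",er.round(4),"total dw",(tgt-p).round(4),"dist/row cm",(np.linalg.norm(tgt-p)/n*100).round(2))
    rz=-np.radians(yaw-y0)/n
    for i in range(n):
        a=y0+(yaw-y0)*i/n
        d=Rt(a).inv().apply((tgt-p)/n)*100
        print(i%8,"dp",d.round(2).tolist(),"rz",rz.round(4))
E
python3 plan.py .496 .347 .30 8.5 16
```

```text
t 0.15 p [0.2263 0.6089 0.2407] yaw 69.61 tilt 0.09 F [-0.6 -0.   0. ] g 8.73 q [-1.2   0.32 -0.07  1.45  0.02  1.37 -0.06]
level corr [0.0001 0.0015 0.    ] total dw [ 0.2697 -0.2619  0.0593] dist/row cm 2.38
0 dp [-0.95, 2.15, -0.37] rz 0.0667
1 dp [-0.8, 2.21, -0.37] rz 0.0667
2 dp [-0.65, 2.26, -0.37] rz 0.0667
3 dp [-0.5, 2.3, -0.37] rz 0.0667
4 dp [-0.35, 2.32, -0.37] rz 0.0667
5 dp [-0.19, 2.34, -0.37] rz 0.0667
6 dp [-0.04, 2.35, -0.37] rz 0.0667
7 dp [0.12, 2.35, -0.37] rz 0.0667
0 dp [0.28, 2.33, -0.37] rz 0.0667
1 dp [0.43, 2.31, -0.37] rz 0.0667
2 dp [0.59, 2.28, -0.37] rz 0.0667
3 dp [0.74, 2.23, -0.37] rz 0.0667
4 dp [0.88, 2.18, -0.37] rz 0.0667
5 dp [1.03, 2.11, -0.37] rz 0.0667
6 dp [1.16, 2.04, -0.37] rz 0.0667
7 dp [1.3, 1.96, -0.37] rz 0.0667
```

```bash
python3 -m crank '{"dp":[[-0.95,2.15,-0.4],[-0.8,2.2,-0.4],[-0.65,2.25,-0.4],[-0.5,2.3,-0.4],[-0.35,2.3,-0.4],[-0.2,2.35,-0.4],[-0.05,2.35,-0.4],[0.1,2.35,-0.4]],"delta_rot":[[0,0,0.067],[0,0,0.067],[0,0,0.067],[0,0,0.067],[0,0,0.067],[0,0,0.067],[0,0,0.067],[0,0,0.067]]}' 8.7 && python3 -m crank '{"dp":[[0.3,2.35,-0.4],[0.45,2.3,-0.4],[0.6,2.3,-0.4],[0.75,2.25,-0.4],[0.9,2.2,-0.4],[1.0,2.1,-0.4],[0,0,0],[0,0,0]],"delta_rot":[[0,0,0.067],[0,0,0.067],[0,0,0.067],[0,0,0.067],[0,0,0.067],[0,0,0.067],[0,0,0.067],[0,0,0.067]]}'
python3 - <<'E'
from ov import *
ci=ctrl.camera_info("wrist");print(ctrl.get_state()["position"],ci["xyz"])
i=ctrl.get_image("wrist");cv2.imwrite("pics/w1.png",i)
draw(i,ci,lifter(),np.array([.497,.348,.143]),8,0,0,640,400,1.25,"w1o.png")
E
```

```text
time: 0.95
position: [0.3621, 0.4765, 0.274]
tool_rot: [-2.965, -1.038, -0.0]
ft_force: [0.6, 0.5, 0.5]
grip_width: 1.0
time: 1.75
position: [0.4639, 0.3777, 0.2979]
tool_rot: [-3.134, -0.212, -0.001]
ft_force: [-0.3, 1.2, -0.3]
grip_width: 0.996
[0.46388415 0.37767379 0.29790343] [0.45363732 0.45786873 0.44105254]
```

View pics/w1o.png

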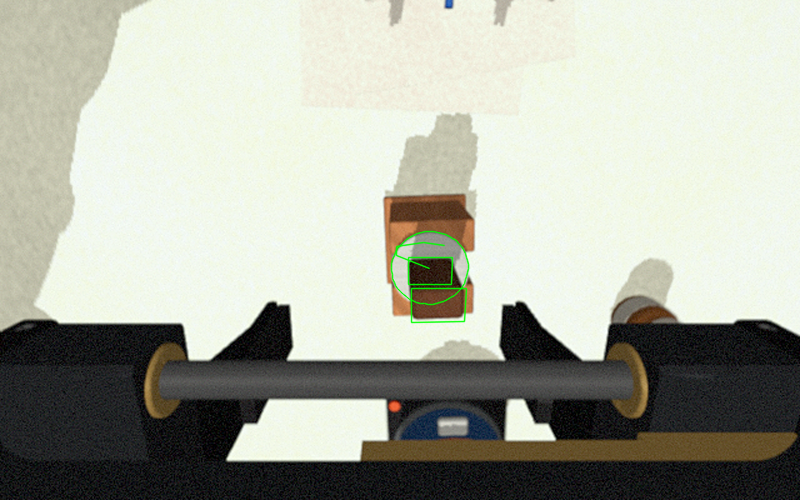

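Run:
```python
from ov import *
ci=ctrl.camera_info("wrist")
i=cv2.imread("pics/w1.png")
draw(i,ci,lifter(),np.array([.497,.348,.143]),8,290,145,400,265,5,"w1a.png")
draw(i,ci,lifter(),np.array([.4955,.347,.143]),6,290,145,400,265,5,"w1b.png")
```

```text
(no output)
```

View pics/w1a.png

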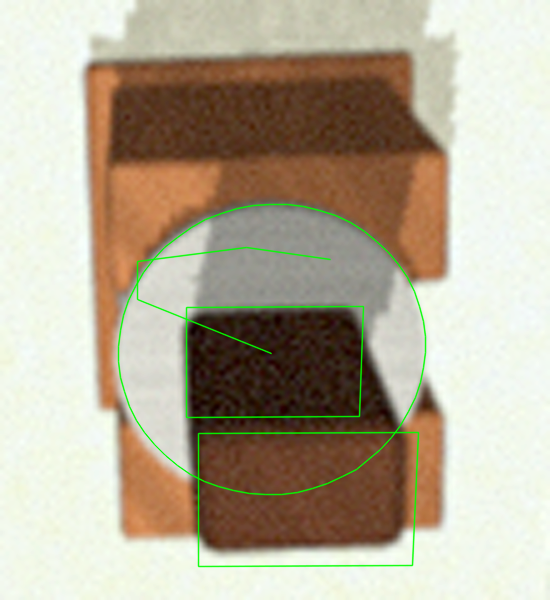

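View pics/w1b.png

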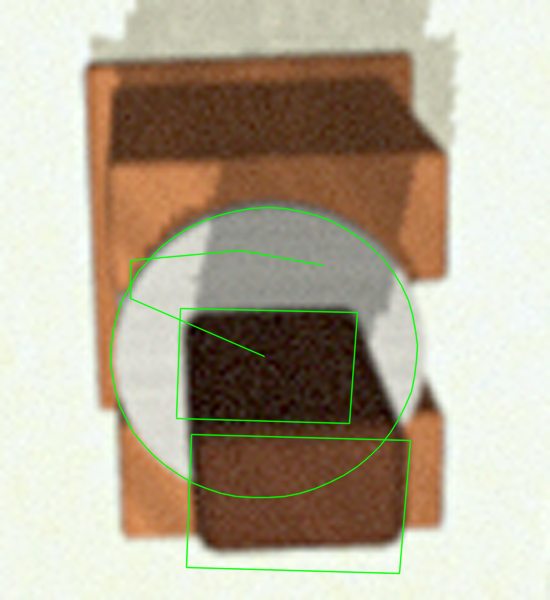

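Wrist view: the handle's top face spans (200-400, 430-548) in the crop and the disc is centred at about (272,350). That puts the lifter at (0.497,0.349) with yaw ≈ 9°, and the rack edge slope agrees. Moving over it.

```bash
python3 plan.py .497 .349 .22 9 8
```

```text
t 1.8 p [0.4634 0.3782 0.2978] yaw 7.68 tilt 0.01 F [ 0.8 -1.   0.5] g 8.71 q [-0.92  0.19  0.23  1.51 -0.04  1.45 -0.56]
level corr [-0.0001 -0.0002  0.    ] total dw [ 0.0336 -0.0292 -0.0778] dist/row cm 1.12
0 dp [0.37, 0.42, 0.97] rz -0.0029
1 dp [0.37, 0.42, 0.97] rz -0.0029
2 dp [0.37, 0.42, 0.97] rz -0.0029
3 dp [0.36, 0.42, 0.97] rz -0.0029
4 dp [0.36, 0.42, 0.97] rz -0.0029
5 dp [0.36, 0.42, 0.97] rz -0.0029
6 dp [0.36, 0.42, 0.97] rz -0.0029
7 dp [0.36, 0.43, 0.97] rz -0.0029
```

```bash
python3 -m crank '{"dp":[[0.5,0.55,0],[0.5,0.55,0],[0.5,0.55,1],[0.5,0.55,1.5],[0.5,0.6,1.5],[0.42,0.58,1.5],[0,0,1.5],[0,0,0.8]],"delta_rot":[[0,0,-0.003],[0,0,-0.003],[0,0,-0.003],[0,0,-0.003],[0,0,-0.003],[0,0,-0.003],[0,0,-0.003],[0,0,-0.002]]}'; python3 plan.py .497 .349 .148 9 8
python3 - <<'E'
from ov import *
ci=ctrl.camera_info("wrist")
i=ctrl.get_image("wrist");cv2.imwrite("pics/w2.png",i)
draw(i,ci,lifter(),np.array([.497,.349,.143]),9,200,100,460,320,3,"w2o.png")
E
```

```text
time: 2.6
position: [0.4954, 0.3496, 0.217]
tool_rot: [3.129, 0.26, -0.004]
ft_force: [-0.5, 0.2, 0.3]
grip_width: 1.004
t 2.6 p [0.4954 0.3496 0.217 ] yaw 9.51 tilt 0.17 F [-0.5  0.2  0.3] g 8.73 q [-0.87  0.24  0.25  1.61 -0.06  1.3  -0.44]
level corr [0.0013 0.0028 0.    ] total dw [ 0.0016 -0.0006 -0.069 ] dist/row cm 0.86
0 dp [0.02, 0.01, 0.86] rz 0.0011
1 dp [0.02, 0.01, 0.86] rz 0.0011
2 dp [0.02, 0.01, 0.86] rz 0.0011
3 dp [0.02, 0.01, 0.86] rz 0.0011
4 dp [0.02, 0.01, 0.86] rz 0.0011
5 dp [0.02, 0.01, 0.86] rz 0.0011
6 dp [0.02, 0.01, 0.86] rz 0.0011
7 dp [0.02, 0.01, 0.86] rz 0.0011
```

View pics/w2o.png

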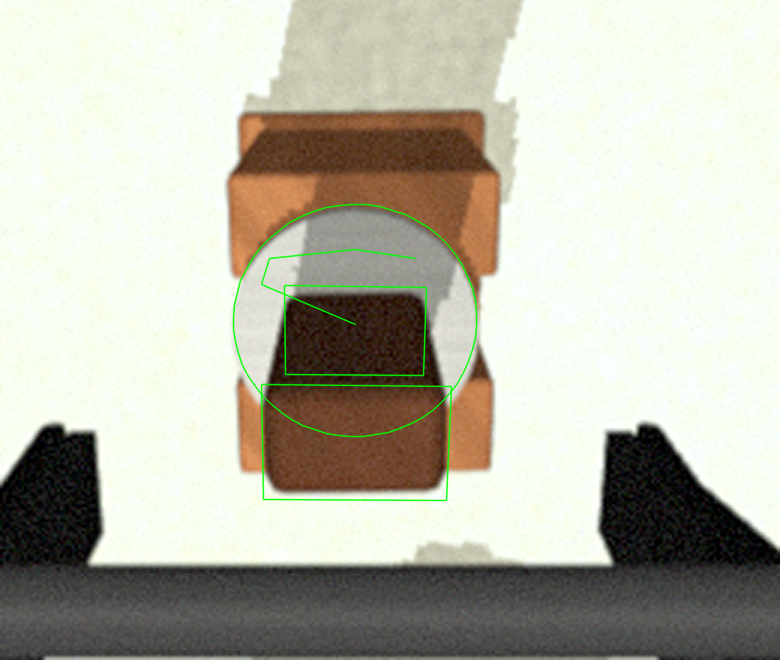

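```bash
python3 -m crank '{"dp":[[0,0,1],[0,0,1],[0,0,1.2],[0,0,1.2],[0,0,1.2],[0,0,0.9],[0,0,0.5],[0,0,0]],"delta_rot":[[0,0,0],[0,0,0],[0,0,0],[0,0,0],[0,0,0],[0,0,0],[0,0,0],[0,0,0]]}'; python3 plan.py .497 .349 .148 9 8|head -2
```

```text
time: 3.45
position: [0.4958, 0.35, 0.1486]
tool_rot: [3.13, 0.26, -0.002]
ft_force: [0.1, 0.6, 0.1]
grip_width: 1.001
t 3.45 p [0.4958 0.35   0.1486] yaw 9.51 tilt 0.08 F [0.1 0.6 0.1] g 8.71 q [-0.86  0.29  0.24  1.69 -0.08  1.17 -0.43]
level corr [0.0007 0.0012 0.    ] total dw [ 0.0012 -0.001  -0.0006] dist/row cm 0.02
```

```bash
python3 -m crank '{"dp":[[0.1,0.1,0],[0,0,0],[0,0,0],[0,0,0],[0,0,0],[0,0,0],[0,0,0],[0,0,0]],"delta_rot":[[0,0,0.004],[0,0,0],[0,0,0],[0,0,0],[0,0,0],[0,0,0],[0,0,0],[0,0,0]]}' 2 50; python3 plan.py .497 .349 .148 9 8|head -2
```

```text
time: 4.25
position: [0.4971, 0.3495, 0.1496]
tool_rot: [-3.131, -0.254, 0.001]
ft_force: [-0.7, 0.5, 1.0]
grip_width: 0.413
t 4.25 p [0.4971 0.3495 0.1496] yaw 9.29 tilt 0.02 F [-0.7  0.5  1. ] g 3.59 q [-0.86  0.29  0.24  1.69 -0.08  1.17 -0.44]
level corr [-0.0001  0.0003 -0.    ] total dw [-0.0001 -0.0005 -0.0016] dist/row cm 0.02
```

Grip opening is 3.59 cm, which is the 36 mm side. Lifting straight up.

```bash
Z='"delta_rot":[[0,0,0],[0,0,0],[0,0,0],[0,0,0],[0,0,0],[0,0,0],[0,0,0],[0,0,0]]'; python3 -m crank '{"dp":[[0,0,-0.5],[0,0,-1],[0,0,-2],[0,0,-2.5],[0,0,-3],[0,0,-3],[0,0,-2.5],[0,0,-1.5]],"delta_rot":[[0,0,0],[0,0,0],[0,0,0],[0,0,0],[0,0,0],[0,0,0],[0,0,0],[0,0,0]]}'; python3 plan.py .497 .349 .31 9 8|head -2
python3 - <<'E'
from ov import *
i=ctrl.get_image("scene");cv2.imwrite("pics/s2.png",i)
w=ctrl.get_image("wrist");cv2.imwrite("pics/w3.png",w)
s=ctrl.camera_info("scene");p=ctrl.get_state()["position"]
draw(i,s,lifter(),p-[0,0,.0066],9.2,400,130,540,300,4.0*.85,"s2o.png") if 0 else draw(i,s,lifter(),p-[0,0,.0066],9.2,400,130,540,270,4,"s2o.png")
E
```

```text
time: 5.05
position: [0.498, 0.3496, 0.3128]
tool_rot: [-3.129, -0.254, -0.005]
ft_force: [-0.2, -0.0, -2.4]
grip_width: 0.412
t 5.05 p [0.498  0.3496 0.3128] yaw 9.27 tilt 0.22 F [-0.2 -0.  -2.4] g 3.58 q [-0.87  0.2   0.26  1.46 -0.05  1.48 -0.45]
level corr [-0.0019 -0.0034  0.    ] total dw [-0.001  -0.0006 -0.0028] dist/row cm 0.04
```

View pics/s2o.png

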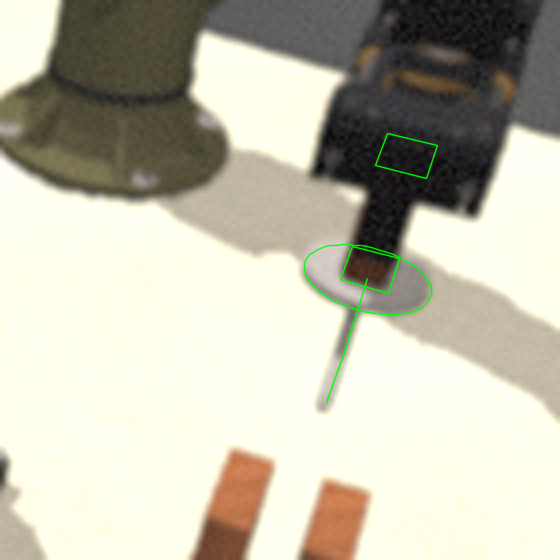

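View pics/w3.png

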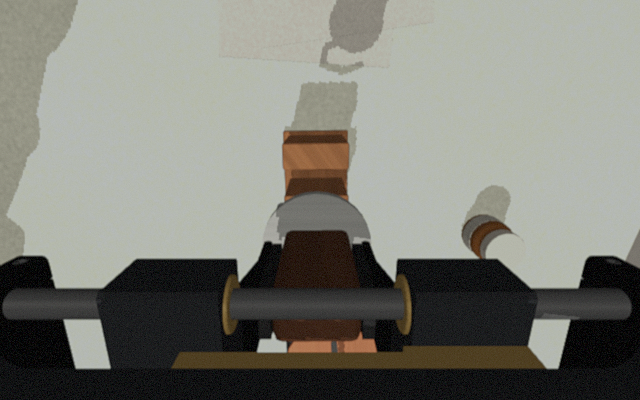

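The shadow at (345,55) in the wrist view shows the crook's back at -x and the tip toward +x, as assumed. Now I'll refine the lid pose with a colour-mask fit in both fixed cameras.

```bash
cat > lidfit.py <<'E'
from ov import *
from scipy.optimize import least_squares
T=ctrl.get_image("top");cv2.imwrite("pics/t2.png",T)
S=cv2.imread("pics/s2.png")
def ell(img,c,box):
    x0,y0,x1,y1=box;h=cv2.cvtColor(img[y0:y1,x0:x1],cv2.COLOR_BGR2HSV)
    m=((h[...,0]<18)&(h[...,1]>110)&(h[...,2]>60)).astype(np.uint8)
    m=cv2.morphologyEx(m,cv2.MORPH_CLOSE,np.ones((5,5)));n,l,s,_=cv2.connectedComponentsWithStats(m);k=1+np.argmax(s[1:,4]);m=(l==k).astype(np.uint8)
    ct=max(cv2.findContours(m,cv2.RETR_EXTERNAL,cv2.CHAIN_APPROX_NONE)[0],key=len);hl=cv2.convexHull(ct)
    e=cv2.fitEllipseDirect(hl);return np.array(e[0])+[x0,y0],e[1],m.sum()
for n,img,box in [("top",T,(220,165,290,230)),("scene",S,(335,205,410,275))]:
    ci=ctrl.camera_info(n);c,ax,A=ell(img,ci,box)
    def mod(p):
        q=w2px(ci,np.vstack([tf(l,[p[0],p[1],.085],0) for l in lid()[:2]])).astype(np.float32)
        e=cv2.fitEllipseDirect(cv2.convexHull(q)[:,0]);return np.array(e[0]),e[1]
    q1=lambda p:w2px(ci,tf(circ(.064,.006),[p[0],p[1],.085],0)[:-1]).mean(0)
    r=least_squares(lambda p:mod(p)[0]-c,[.558,.106],diff_step=1e-3)
    print(n,c,ax,A,"model ax",mod(r.x)[1],r.x.round(4))
E
python3 lidfit.py
python3 - <<'E'
from ov import *
t=ctrl.camera_info("top");T=cv2.imread("pics/t2.png")
a=draw(T,t,lid(),np.array([.5605,.1065,.085]),8.5,220,165,290,230,8,"t2o.png")
E
```

```text
top [249.64265442 198.32079315] (41.47146224975586, 49.560916900634766) 1444 model ax (42.069461822509766, 42.6710205078125) [0.5513 0.1117]
scene [371.81165695 232.7554512 ] (31.03306007385254, 48.38161849975586) 1171 model ax (33.599849700927734, 50.31980895996094) [0.5649 0.1089]
```

View pics/t2o.png

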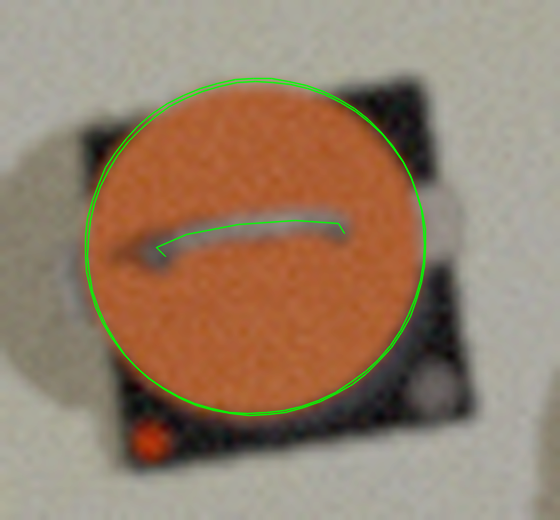

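```bash
python3 - <<'E'
from ov import *
from scipy.optimize import least_squares
T=cv2.imread("pics/t2.png");t=ctrl.camera_info("top")
x0,y0=225,168;sub=T[y0:228,x0:280].astype(float)
w=sub[...,2]-sub[...,0]  # red minus blue
up=cv2.resize(w,None,fx=8,fy=8,interpolation=cv2.INTER_CUBIC);up=cv2.GaussianBlur(up,(9,9),0)
# radial edge search about the model outline
def res(p,ret=False):
    c=w2px(t,tf(circ(.001,.006),[p[0],p[1],.085],0)[:-1]).mean(0);o=w2px(t,tf(circ(.064,.006),[p[0],p[1],.085],0))[:-1];return c,o
c,o=res([.560,.1065]);pts=[]
for q in o:
    d=(q-c);L=np.linalg.norm(d);d/=L
    s=np.arange(L-4,L+4,.1);P=c+np.outer(s,d);P=(P+.5-[x0,y0])*8-.5
    v=cv2.remap(up.astype(np.float32),P[:,0].astype(np.float32)[None],P[:,1].astype(np.float32)[None],cv2.INTER_LINEAR)[0]
    g=np.gradient(v);k=np.argmin(g);pts.append((s[k]-L,g[k],np.degrees(np.arctan2(*d[::-1]))))
pts=np.array(pts);ok=(abs(pts[:,0])<2.5);th=np.radians(pts[ok,2])
A=np.c_[np.cos(th),np.sin(th),np.ones_like(th)]
r=least_squares(lambda z:A@z-pts[ok,0],[0,0,0],loss='soft_l1',f_scale=.3).x;print("shift px u,v,dr",r,ok.sum())
print(px2w(t,*(c+r[:2]),.091))
E
python3 plan.py .481 .094 .313 9 16|awk 'NR<4||NR>17'
```

```text
shift px u,v,dr [-0.1987152   0.53244175 -0.06501784] 59
[0.55836465 0.10704937 0.091     ]
t 5.2 p [0.4976 0.3495 0.3102] yaw 9.28 tilt 0.09 F [-0.4  0.1 -2. ] g 3.6 q [-0.87  0.21  0.26  1.46 -0.05  1.48 -0.45]
level corr [-0.0008 -0.0013  0.    ] total dw [-0.0166 -0.2555  0.0028] dist/row cm 1.6
0 dp [-0.36, 1.56, -0.02] rz 0.0003
7 dp [-0.35, 1.56, -0.02] rz 0.0003
```

```bash
python3 -m crank '{"dp":[[-0.1,0.7,0],[-0.3,1.5,0],[-0.4,1.9,0],[-0.5,2.2,0],[-0.5,2.2,0],[-0.5,2.2,0],[-0.5,2.2,0],[-0.5,2.2,0]],"delta_rot":[[0,0,0],[0,0,0],[0,0,0],[0,0,0],[0,0,0],[0,0,0],[0,0,0],[0,0,0]]}'; python3 -m crank '{"dp":[[-0.5,2.2,0],[-0.5,2.2,0],[-0.5,2.2,0],[-0.5,1.8,0],[-0.4,1.3,0],[-0.3,0.9,0],[0,0,0],[0,0,0]],"delta_rot":[[0,0,0],[0,0,0],[0,0,0],[0,0,0],[0,0,0],[0,0,0],[0,0,0],[0,0,0]]}'
python3 plan.py .480 .0945 .240 9 8|head -3
python3 - <<'E'
from ov import *
ci=ctrl.camera_info("wrist");i=ctrl.get_image("wrist");cv2.imwrite("pics/w4.png",i)
draw(i,ci,lid(),np.array([.559,.107,.085]),9,0,0,640,400,1.25,"w4o.png")
i=ctrl.get_image("scene");cv2.imwrite("pics/s3.png",i)
p=ctrl.get_state()["position"]
s=ctrl.camera_info("scene")
draw(i,s,lid()+[l+np.array([-.08,0,.2213]) for l in lifter()],np.array([.559,.107,.085]),9,320,110,460,280,3.5,"s3o.png")
E
```

```text
time: 6.0
position: [0.4888, 0.1925, 0.3096]
tool_rot: [-3.131, -0.253, -0.0]
ft_force: [-0.3, 0.4, -2.7]
grip_width: 0.409
time: 6.8
position: [0.4795, 0.0869, 0.3096]
tool_rot: [-3.13, -0.256, -0.0]
ft_force: [0.1, 0.2, -2.5]
grip_width: 0.406
t 6.8 p [0.4795 0.0869 0.3096] yaw 9.34 tilt 0.04 F [ 0.1  0.2 -2.5] g 3.53 q [-0.67 -0.07  0.42  1.75  0.03  1.46 -0.1 ]
level corr [-0.0007 -0.0003  0.    ] total dw [ 0.0005  0.0076 -0.0696] dist/row cm 0.87
0 dp [0.02, -0.09, 0.87] rz 0.0007
```

View pics/w4o.png

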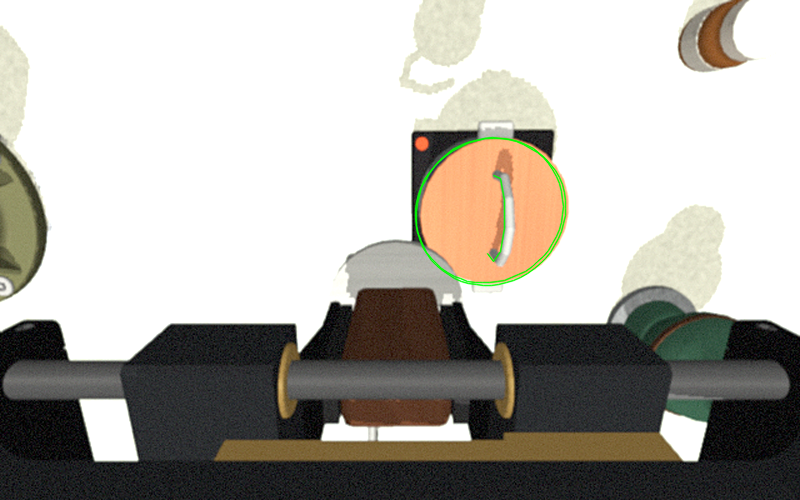

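View pics/s3o.png

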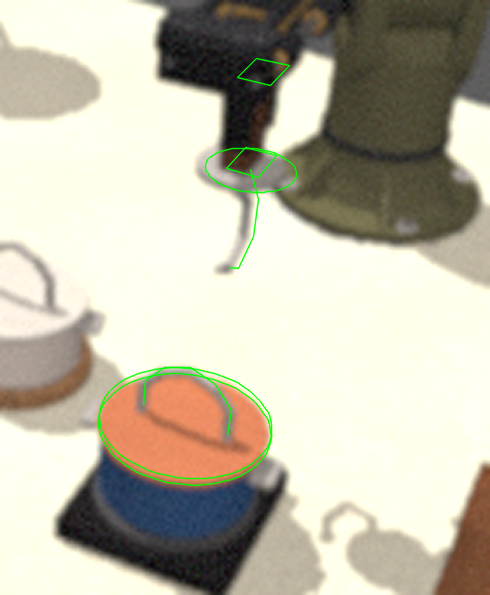

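Run:
```python
from ov import *
ci=ctrl.camera_info("wrist");i=(cv2.imread("pics/w4.png")*.6).astype(np.uint8)
a=draw(i,ci,lid(),np.array([.559,.107,.085]),9,325,100,465,235,5,"w4a.png")
```

```text
(no output)
```

View pics/w4a.png

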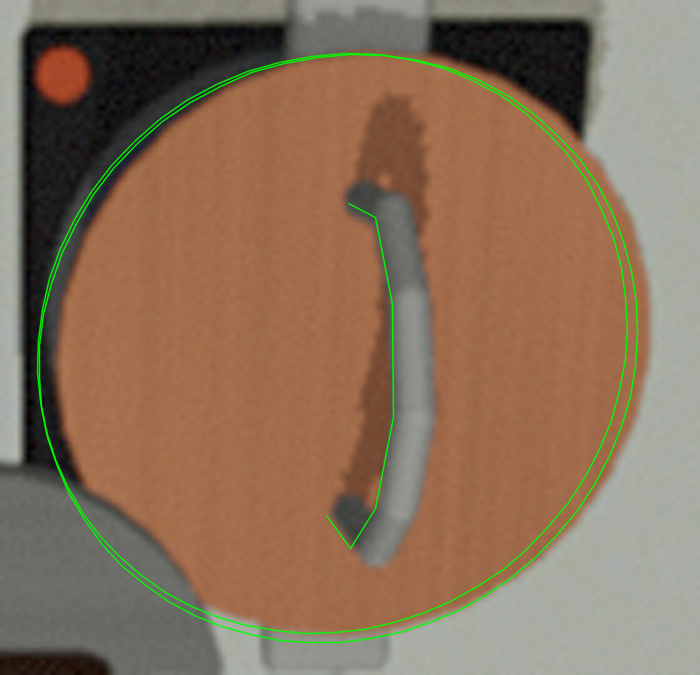

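Wrist crop: the lid sits about 15 px to the right of the overlay, loop legs at (365,195)/(350,515). Refined lid pose: (0.562,0.1075), yaw ≈ 9.7°. Next I correct sideways and descend behind the loop.

```bash
python3 -m crank '{"dp":[[0.15,-0.2,0],[0.15,-0.25,0.5],[0.15,-0.25,1],[0,0,1.5],[0,0,1.5],[0,0,1.5],[0,0,1],[0,0,0]],"delta_rot":[[0,0,0],[0,0,-0.002],[0,0,-0.002],[0,0,0],[0,0,0],[0,0,0],[0,0,0],[0,0,0]]}'
python3 plan.py .562 .1075 .240 9.5 8|head -4
python3 - <<'E'
from ov import *
p=ctrl.get_state()["position"]
i=ctrl.get_image("scene");cv2.imwrite("pics/s4.png",i)
s=ctrl.camera_info("scene")
c=draw(i,s,lid(),np.array([.562,.1075,.085]),9.7,330,170,430,270,6,"s4o.png")
for L in lifter():
    q=(w2px(s,tf(L,p-[0,0,.0066],9.4))+.5-[330,170])*6-.5
    cv2.polylines(c,[np.round(q).astype(int)],False,(255,0,0),1,cv2.LINE_AA)
cv2.imwrite("pics/s4o.png",c)
E
```

```text
time: 7.7
position: [0.4815, 0.0934, 0.2372]
tool_rot: [3.13, 0.26, -0.006]
ft_force: [-0.1, -0.6, -1.3]
grip_width: 0.41
t 7.7 p [0.4815 0.0934 0.2372] yaw 9.51 tilt 0.23 F [-0.1 -0.6 -1.3] g 3.57 q [-0.67 -0.03  0.42  1.85  0.01  1.32 -0.09]
level corr [0.0009 0.0039 0.    ] total dw [0.0805 0.0141 0.0028] dist/row cm 1.02
0 dp [1.02, -0.01, -0.03] rz 0.0
1 dp [1.02, -0.01, -0.03] rz 0.0
```

View pics/s4o.png

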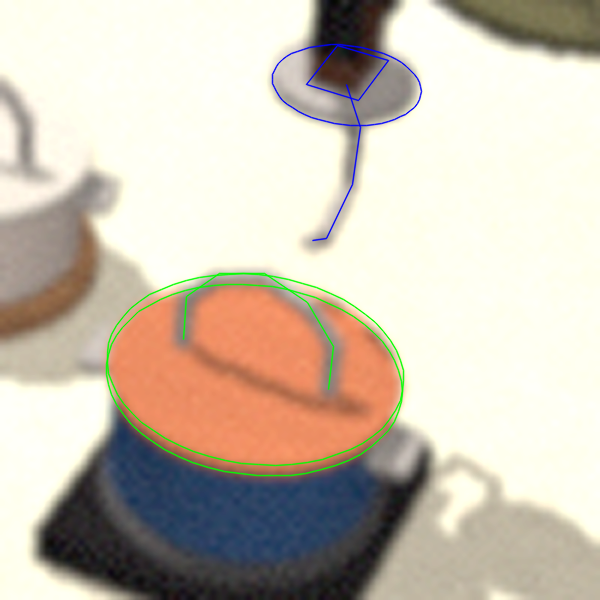

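Overlays agree: lid (green) and lifter (blue) lie on the picture, so the hook is aligned with the loop centre. Advancing along the lifter's x.

```bash
python3 -m crank '{"dp":[[0.5,0,0],[1,0,0],[1,0,0],[1,0,0],[1,0,0],[0.5,0,0],[0,0,0],[0,0,0]],"delta_rot":[[0,0,0],[0,0,0],[0,0,0],[0,0,0],[0,0,0],[0,0,0],[0,0,0],[0,0,0]]}'
python3 plan.py .562 .1075 .240 9.5 8|head -4
cat > look.py <<'E'
from ov import *
import sys
n,zo=sys.argv[1],.0066
lp=np.array(eval(sys.argv[2]));ly=float(sys.argv[3]);x0,y0,x1,y1=eval(sys.argv[4]);f=float(sys.argv[5])
st=ctrl.get_state();p=st["position"];x=R.from_rotvec(st["tool_rot"]).as_matrix()[:,0];ya=np.degrees(np.arctan2(x[1],x[0]))
i=ctrl.get_image("scene");s=ctrl.camera_info("scene");w=ctrl.get_image("wrist");cv2.imwrite(f"pics/wr{n}.png",w);cv2.imwrite(f"pics/sr{n}.png",i)
c=draw(i,s,lid(),lp,ly,x0,y0,x1,y1,f,f"sc{n}.png")
for L in lifter():
    q=(w2px(s,tf(L,p-[0,0,zo],ya))+.5-[x0,y0])*f-.5
    cv2.polylines(c,[np.round(q).astype(int)],False,(255,0,0),1,cv2.LINE_AA)
cv2.imwrite(f"pics/sc{n}.png",c)
E
python3 look.py 5 '[.562,.1075,.085]' 9.7 '(330,170,430,270)' 6
```

```text
time: 8.55
position: [0.532, 0.1019, 0.2393]
tool_rot: [3.131, 0.26, -0.001]
ft_force: [-0.8, 0.7, -2.8]
grip_width: 0.41
t 8.55 p [0.532  0.1019 0.2393] yaw 9.51 tilt 0.04 F [-0.8  0.7 -2.8] g 3.57 q [-0.65  0.09  0.44  1.74 -0.04  1.32 -0.04]
level corr [0.0002 0.0007 0.    ] total dw [0.03   0.0056 0.0007] dist/row cm 0.38
0 dp [0.38, -0.01, -0.01] rz 0.0
1 dp [0.38, -0.01, -0.01] rz 0.0
```

View pics/sc5.png

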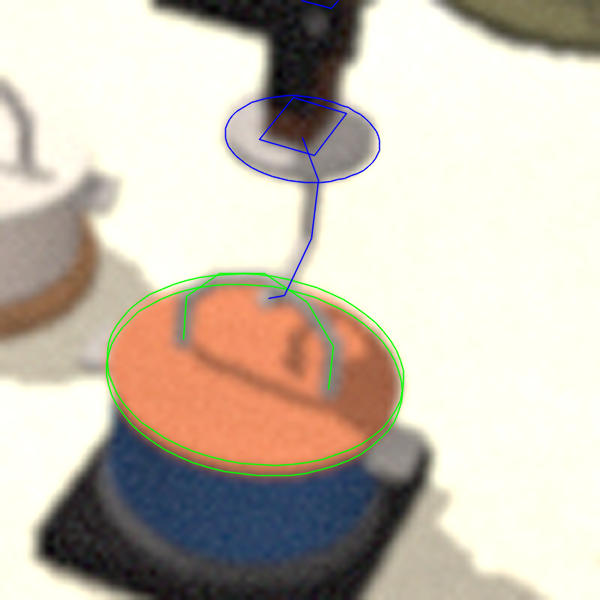

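View pics/wr5.png

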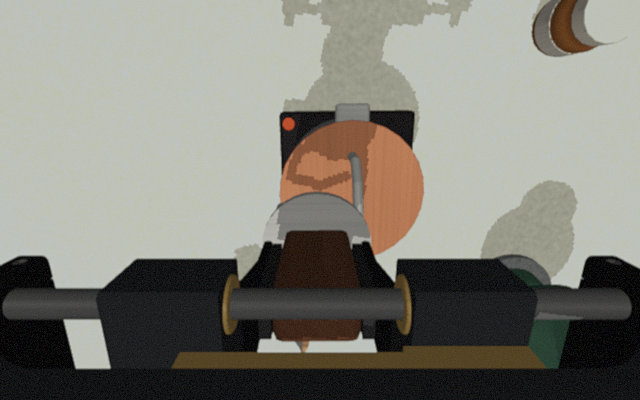

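The tip at (265,298) is now passing under the loop with clearance. Finishing the insertion.

```bash
python3 -m crank '{"dp":[[0.5,0,0],[0.7,0,0],[0.7,0,0],[0.7,0,0],[0.4,0,0],[0,0,0],[0,0,0],[0,0,0]],"delta_rot":[[0,0,0],[0,0,0],[0,0,0],[0,0,0],[0,0,0],[0,0,0],[0,0,0],[0,0,0]]}'
python3 plan.py .562 .1075 .240 9.5 8|head -4
python3 look.py 6 '[.562,.1075,.085]' 9.7 '(330,170,430,270)' 6
```

```text
time: 9.45
position: [0.5616, 0.1069, 0.2395]
tool_rot: [-3.131, -0.26, 0.0]
ft_force: [0.1, 0.2, -3.0]
grip_width: 0.414
t 9.45 p [0.5616 0.1069 0.2395] yaw 9.51 tilt 0.01 F [ 0.1  0.2 -3. ] g 3.6 q [-0.64  0.16  0.45  1.67 -0.07  1.33 -0.01]
level corr [-0.0001  0.0002 -0.    ] total dw [0.0004 0.0006 0.0005] dist/row cm 0.01
0 dp [0.01, -0.01, -0.01] rz 0.0
1 dp [0.01, -0.01, -0.01] rz 0.0
```

View pics/sc6.png

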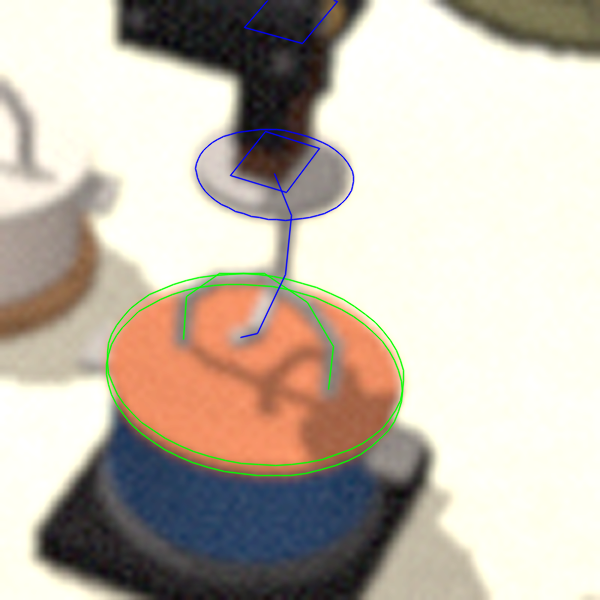

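The hook is under the loop's peak. Raising slowly to take the load.

```bash
python3 -m crank '{"dp":[[0,0,-0.5],[0,0,-0.6],[0,0,-0.3],[0,0,-0.2],[0,0,-0.2],[0,0,-0.2],[0,0,-0.2],[0,0,-0.2]],"delta_rot":[[0,0,0],[0,0,0],[0,0,0],[0,0,0],[0,0,0],[0,0,0],[0,0,0],[0,0,0]]}'
python3 plan.py .562 .1075 .264 9.5 8|head -4
```

```text
time: 10.35
position: [0.5614, 0.1069, 0.263]
tool_rot: [3.131, 0.26, -0.002]
ft_force: [-0.0, 0.5, -6.7]
grip_width: 0.407
t 10.35 p [0.5614 0.1069 0.263 ] yaw 9.51 tilt 0.07 F [-0.   0.5 -6.7] g 3.54 q [-0.64  0.15  0.45  1.63 -0.07  1.38 -0.01]
level corr [0.0001 0.0012 0.    ] total dw [0.0006 0.0006 0.001 ] dist/row cm 0.02
0 dp [0.01, -0.01, -0.01] rz 0.0
1 dp [0.01, -0.01, -0.01] rz 0.0
```

```bash
python3 -m crank '{"dp":[[0,0,-0.1],[0,0,-0.1],[0,0,-0.1],[0,0,-0.1],[0,0,-0.1],[0,0,-0.1],[0,0,-0.1],[0,0,0]],"delta_rot":[[0,0,0],[0,0,0],[0,0,0],[0,0,0],[0,0,0],[0,0,0],[0,0,0],[0,0,0]]}'
python3 look.py 7 '[.562,.1075,.085]' 9.7 '(330,150,450,270)' 5
```

```text
time: 11.15
position: [0.5619, 0.107, 0.2708]
tool_rot: [-3.131, -0.26, -0.001]
ft_force: [-0.4, -1.2, -5.8]
grip_width: 0.416
```

View pics/sc7.png

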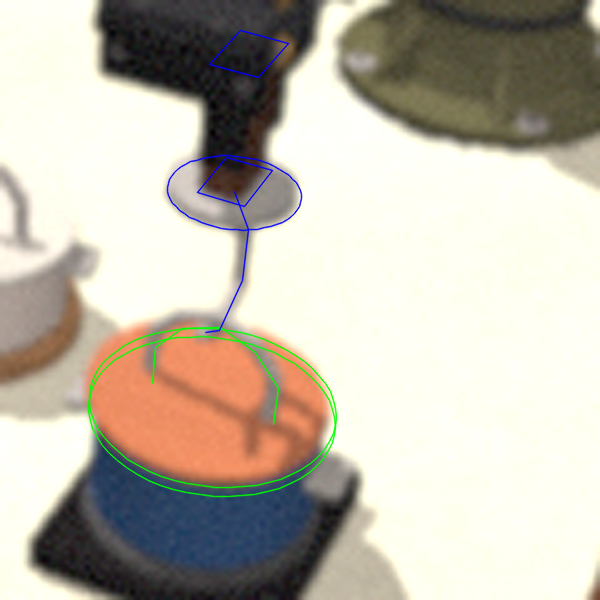

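View pics/wr7.png

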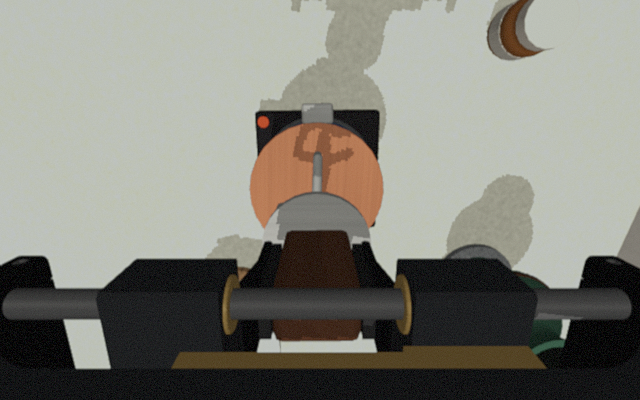

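Run:
```python
from ov import *
from scipy.optimize import minimize
i=cv2.imread("pics/sr7.png");s=ctrl.camera_info("scene")
x0,y0,x1,y1=330,200,410,270;f=8
c=cv2.convertScaleAbs(cv2.resize(i[y0:y1,x0:x1],None,fx=f,fy=f,interpolation=cv2.INTER_CUBIC),alpha=1.4)
def pts(L,peak,yaw,rx,ry):
    r=R.from_euler('z',yaw,degrees=True)*R.from_euler('yx',[ry,rx],degrees=True)
    return r.apply(np.asarray(L)-[0,0,.056])+peak
for (rx,ry),col in (((0,0),(0,255,0)),((8,0),(255,0,0)),((-8,0),(255,0,255))):
    for L in lid():
        q=(w2px(s,pts(L,np.array([.562,.1075,.085+.056+.0065]),9.7,rx,ry))+.5-[x0,y0])*f-.5
        cv2.polylines(c,[np.round(q).astype(int)],False,col,1,cv2.LINE_AA)
cv2.imwrite("pics/s7t.png",c)
```

```text
(no output)
```

View pics/s7t.png

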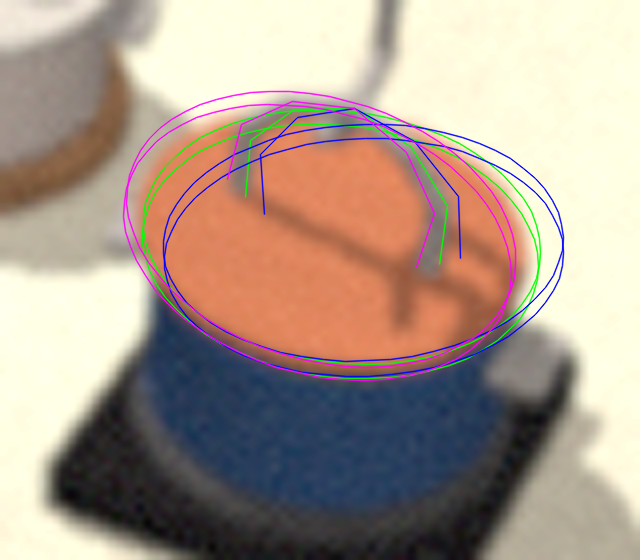

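The lid came up with its +y side about 4° low (outline between the green and magenta models), so the hook sits about 3 mm to -y of centre. I'll set it back down, shift the hook +3 mm in y and lift again.

```bash
python3 -m crank '{"dp":[[0,0,0.2],[0,0,0.2],[0,0,0.2],[0,0,0.2],[0,0,0.4],[0,0,0.4],[0,0,0.2],[0,0,0]],"delta_rot":[[0,0,0],[0,0,0],[0,0,0],[0,0,0],[0,0,0],[0,0,0],[0,0,0],[0,0,0]]}'
python3 -m crank '{"dp":[[0,-0.1,0],[0,-0.2,0],[0,0,0],[0,0,-0.3],[0,0,-0.3],[0,0,-0.2],[0,0,-0.2],[0,0,-0.2]],"delta_rot":[[0,0,0],[0,0,0],[0,0,0],[0,0,0],[0,0,0],[0,0,0],[0,0,0],[0,0,0]]}'
python3 -m crank '{"dp":[[0,0,-0.2],[0,0,-0.2],[0,0,-0.2],[0,0,-0.2],[0,0,-0.2],[0,0,-0.2],[0,0,0],[0,0,0]],"delta_rot":[[0,0,0],[0,0,0],[0,0,0],[0,0,0],[0,0,0],[0,0,0],[0,0,0],[0,0,0]]}'
cat > tilt.py <<'E'
from ov import *
import sys
n=sys.argv[1];off=float(sys.argv[2]); f=8
st=ctrl.get_state();p=st["position"];print(p,st["ft_force"])
x=R.from_rotvec(st["tool_rot"]).as_matrix()[:,0];ya=np.degrees(np.arctan2(x[1],x[0]))
i=ctrl.get_image("scene");s=ctrl.camera_info("scene");cv2.imwrite(f"pics/sr{n}.png",i)
pk=p+[0,0,-.0066-.117+off]
c0=w2px(s,pk-[0,0,.03])[0];x0,y0=(c0-[45,35]).astype(int);x1,y1=x0+90,y0+70
c=cv2.convertScaleAbs(cv2.resize(i[y0:y1,x0:x1],None,fx=f,fy=f,interpolation=cv2.INTER_CUBIC),alpha=1.4)
for (rx,ry),col in (((0,0),(0,255,0)),((5,0),(255,0,0)),((-5,0),(255,0,255)))[:int(sys.argv[3])]:
    for L in lid():
        r=R.from_euler('z',ya,degrees=True)*R.from_euler('yx',[ry,rx],degrees=True)
        q=(w2px(s,r.apply(L-np.array([0,0,.056]))+pk)+.5-[x0,y0])*f-.5
        cv2.polylines(c,[np.round(q).astype(int)],False,col,1,cv2.LINE_AA)
cv2.imwrite(f"pics/ti{n}.png",c)
E
python3 tilt.py 8 .002 3
```

```text
time: 12.05
position: [0.5617, 0.107, 0.2524]
tool_rot: [-3.131, -0.261, 0.0]
ft_force: [-0.2, 0.5, -2.7]
grip_width: 0.411
time: 12.85
position: [0.5608, 0.1097, 0.264]
tool_rot: [3.13, 0.26, -0.002]
ft_force: [-0.1, -0.8, -6.0]
grip_width: 0.412
time: 13.65
position: [0.5613, 0.1099, 0.2766]
tool_rot: [-3.131, -0.261, -0.0]
ft_force: [0.2, 0.6, -6.1]
grip_width: 0.409
[0.56126104 0.10993574 0.27660657] [ 0.23433713  0.55976803 -6.14581658]
```

View pics/ti8.png

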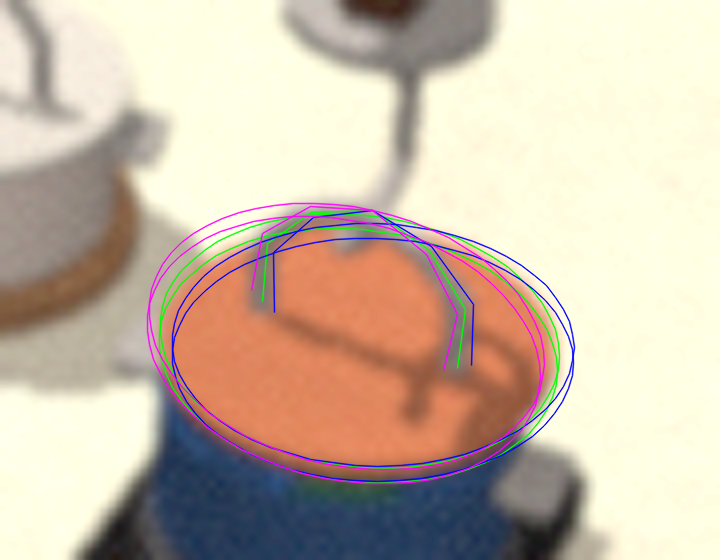

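Now level to within about 1–2° and clear of the pot. Raising smoothly and measuring the rest meanwhile.

```bash
python3 -m crank '{"dp":[[0,0,-0.4],[0,0,-0.8],[0,0,-1.3],[0,0,-1.6],[0,0,-1.6],[0,0,-1.6],[0,0,-1.2],[0,0,-0.8]],"delta_rot":[[0,0,0],[0,0,0],[0,0,0],[0,0,0],[0,0,0],[0,0,0],[0,0,0],[0,0,0]]}'
python3 plan.py .436 -.380 .37 9.5 32|head -4
python3 - <<'E'
from ov import *
t=ctrl.camera_info("top");s=ctrl.camera_info("scene")
P=np.array([.4356,-.3794,0])
draw(cv2.imread("pics/top0.png"),t,rest(),P,0,375,210,440,270,8,"ra.png")
draw(cv2.imread("pics/scene0.png"),s,rest(),P,0,240,155,310,200,8,"rb.png")
T=cv2.imread("pics/top0.png")[205:275,370:445].astype(int)
m=((T[...,2]-T[...,0])>45).astype(np.uint8);m=cv2.morphologyEx(m,cv2.MORPH_CLOSE,np.ones((5,5)));n,l,st,ce=cv2.connectedComponentsWithStats(m);k=1+np.argmax(st[1:,4]);print(st[k],ce[k]+[370,205],px2w(t,*(ce[k]+[370,205]),.018))
E
```

```text
time: 14.5
position: [0.5617, 0.1099, 0.3716]
tool_rot: [-3.13, -0.26, -0.004]
ft_force: [0.4, 0.4, -6.7]
grip_width: 0.412
t 14.5 p [0.5617 0.1099 0.3716] yaw 9.51 tilt 0.13 F [ 0.4  0.4 -6.7] g 3.58 q [-0.65  0.12  0.46  1.45 -0.05  1.58 -0.03]
level corr [-0.0004 -0.0023  0.    ] total dw [-0.1257 -0.4899 -0.0016] dist/row cm 1.58
0 dp [-0.64, 1.45, 0.0] rz 0.0
1 dp [-0.64, 1.45, 0.0] rz 0.0
[  15   13   43   43 1445] [406.04844291 239.16747405] [ 0.43821341 -0.37646596  0.018     ]
```

View pics/ra.png

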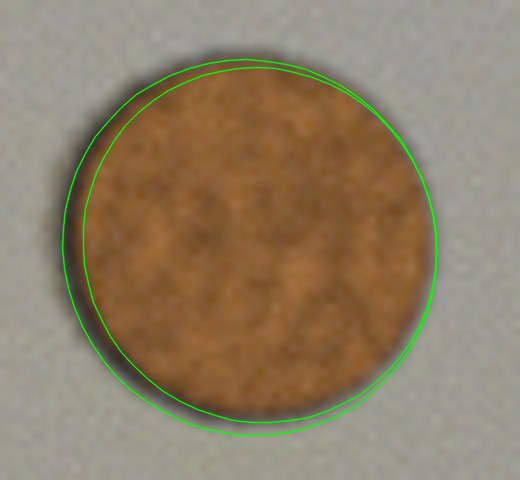

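View pics/rb.png

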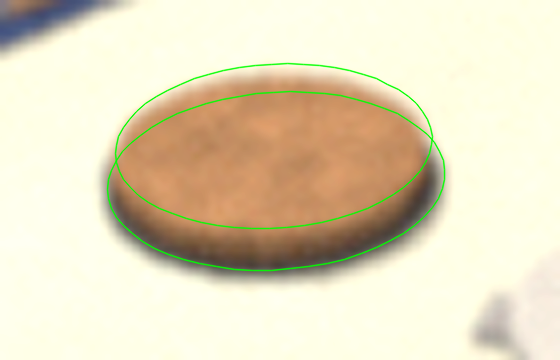

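```bash
python3 - <<'E'
from ov import *
t=ctrl.camera_info("top");s=ctrl.camera_info("scene")
P=np.array([.439,-.3765,0])
a=draw(cv2.imread("pics/top0.png"),t,rest(),P,0,375,210,440,270,6,"x.png")
b=draw(cv2.imread("pics/scene0.png"),s,rest(),P,0,240,155,310,200,6,"x.png")
cv2.imwrite("pics/rc.png",np.hstack([a,cv2.copyMakeBorder(b,0,90,0,0,0)])[:,:800])
E
python3 -m crank '{"dp":[[-0.1,0.2,0],[-0.2,0.4,0],[-0.3,0.7,0],[-0.4,1.0,0],[-0.5,1.2,0],[-0.6,1.4,0],[-0.7,1.6,0],[-0.8,1.8,0]],"delta_rot":[[0,0,0],[0,0,0],[0,0,0],[0,0,0],[0,0,0],[0,0,0],[0,0,0],[0,0,0]]}'
python3 plan.py .439 -.377 .37 9.5 25|head -4
```

```text
time: 15.3
position: [0.539, 0.0203, 0.3696]
tool_rot: [-3.131, -0.26, -0.0]
ft_force: [-0.8, 0.8, -6.3]
grip_width: 0.411
t 15.3 p [0.539  0.0203 0.3696] yaw 9.49 tilt 0.01 F [-0.8  0.8 -6.3] g 3.58 q [-0.58  0.05  0.51  1.53 -0.02  1.58  0.1 ]
level corr [-0.0001 -0.0002  0.    ] total dw [-0.1    -0.3973  0.0004] dist/row cm 1.64
0 dp [-0.66, 1.5, -0.0] rz -0.0
1 dp [-0.66, 1.5, -0.0] rz -0.0
```

View pics/rc.png

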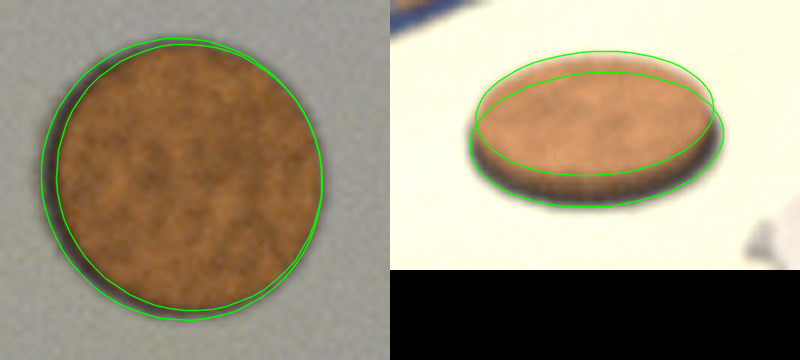

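```bash
python3 -m crank '{"dp":[[-0.8,1.8,0],[-0.8,1.8,0],[-0.8,1.8,0],[-0.8,1.8,0],[-0.8,1.8,0],[-0.8,1.8,0],[-0.8,1.8,0],[-0.8,1.8,0]],"delta_rot":[[0,0,0],[0,0,0],[0,0,0],[0,0,0],[0,0,0],[0,0,0],[0,0,0],[0,0,0]]}'
python3 -m crank '{"dp":[[-0.8,1.8,0],[-0.8,1.8,0],[-0.8,1.8,0],[-0.8,1.8,0],[-0.8,1.8,0],[-0.8,1.8,0],[-0.8,1.8,0],[-0.8,1.8,0]],"delta_rot":[[0,0,0],[0,0,0],[0,0,0],[0,0,0],[0,0,0],[0,0,0],[0,0,0],[0,0,0]]}'
python3 plan.py .440 -.3765 .37 9.5 8|head -4
```

```text
time: 16.1
position: [0.4992, -0.1327, 0.3697]
tool_rot: [-3.131, -0.259, -0.001]
ft_force: [-0.5, -0.6, -5.7]
grip_width: 0.413
time: 16.9
position: [0.4595, -0.285, 0.3698]
tool_rot: [-3.131, -0.259, -0.001]
ft_force: [0.7, -0.8, -5.7]
grip_width: 0.407
t 16.9 p [ 0.4595 -0.285   0.3698] yaw 9.46 tilt 0.04 F [ 0.7 -0.8 -5.7] g 3.54 q [-0.27  0.05  0.82  1.53 -0.04  1.58  0.71]
level corr [-0.0002 -0.0007  0.    ] total dw [-0.0195 -0.0915  0.0002] dist/row cm 1.17
0 dp [-0.43, 1.09, -0.0] rz -0.0001
1 dp [-0.43, 1.09, -0.0] rz -0.0001
```

```bash
python3 -m crank '{"dp":[[-0.7,1.7,0],[-0.6,1.5,0],[-0.6,1.4,0],[-0.5,1.2,0],[-0.4,1.0,0],[-0.3,0.8,0],[-0.2,0.6,0],[-0.1,0.5,0]],"delta_rot":[[0,0,0],[0,0,0],[0,0,0],[0,0,0],[0,0,0],[0,0,0],[0,0,0],[0,0,0]]}'
python3 -m crank '{"dp":[[0,0,0.3],[0,0,0.6],[0,0,1],[0,0,1],[0,0,1],[0,0,1],[0,0,0.7],[0,0,0.4]],"delta_rot":[[0,0,0],[0,0,0],[0,0,0],[0,0,0],[0,0,0],[0,0,0],[0,0,0],[0,0,0]]}'
python3 -m crank '{"dp":[[0,0,0.5],[0,0,0.8],[0,0,0.8],[0,0,0.8],[0,0,0.6],[0,0,0.4],[0,0,0.1],[0,0,0]],"delta_rot":[[0,0,0],[0,0,0],[0,0,0],[0,0,0],[0,0,0],[0,0,0],[0,0,0],[0,0,0]]}'
python3 plan.py .440 -.3765 .37 9.5 8|head -3; python3 tilt.py 9 .002 1
python3 - <<'E'
from ov import *
s=ctrl.camera_info("scene");t=ctrl.camera_info("top")
draw(cv2.imread("pics/sr9.png"),s,rest(),np.array([.44,-.3765,0]),0,220,100,340,220,5,"rd.png")
T=ctrl.get_image("top");cv2.imwrite("pics/t3.png",T);draw(T,t,rest(),np.array([.44,-.3765,0]),0,355,190,455,290,5,"re.png")
E
```

```text
time: 17.7
position: [0.4416, -0.3749, 0.3695]
tool_rot: [-3.13, -0.261, -0.0]
ft_force: [0.6, -0.2, -6.8]
grip_width: 0.407
time: 18.5
position: [0.4415, -0.3742, 0.3085]
tool_rot: [-3.13, -0.26, 0.001]
ft_force: [-0.3, -0.0, -6.6]
grip_width: 0.41
time: 19.3
position: [0.4417, -0.3745, 0.2695]
tool_rot: [3.131, 0.26, 0.0]
ft_force: [-1.1, 0.6, -6.1]
grip_width: 0.409
t 19.3 p [ 0.4417 -0.3745  0.2695] yaw 9.51 tilt 0.0 F [-1.1  0.6 -6.1] g 3.56 q [-0.11  0.21  0.89  1.62 -0.16  1.39  0.96]
level corr [ 0.0001 -0.0001 -0.    ] total dw [-0.0017 -0.002   0.1005] dist/row cm 1.26
0 dp [-0.03, 0.02, -1.26] rz 0.0
[ 0.44170454 -0.37454924  0.26954197] [-1.06090389  0.58336408 -6.1270585 ]
```

View pics/ti9.png

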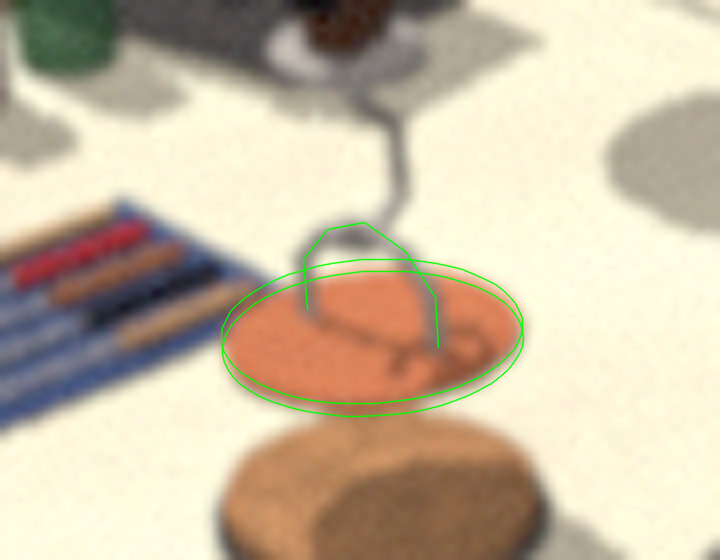

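View pics/rd.png

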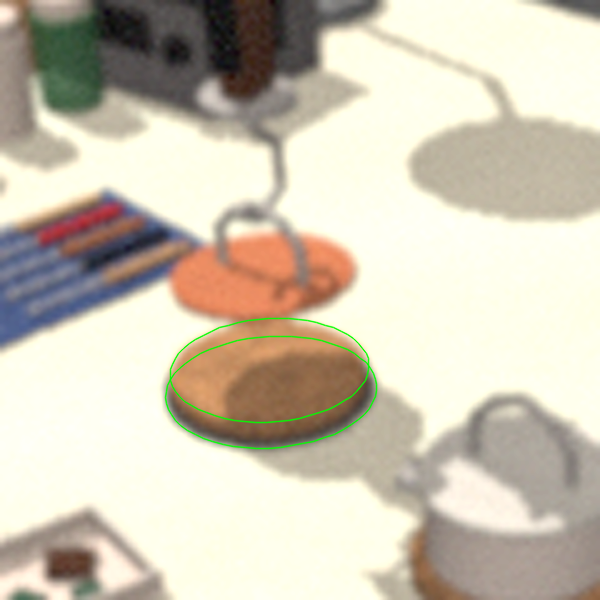

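View pics/re.png

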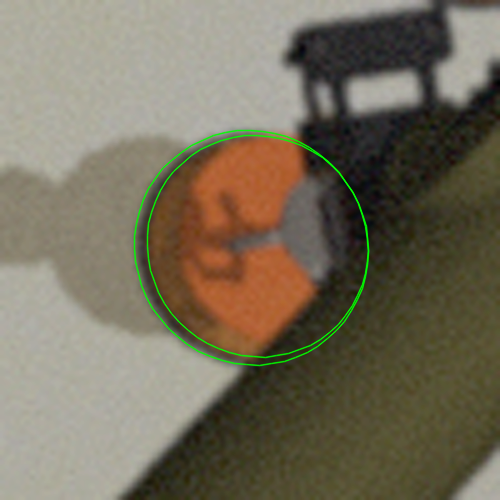

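The lid hangs level over the rest, and the model overlay matches. Correcting about 3 mm in xy and lowering.

```bash
python3 -m crank '{"dp":[[-0.1,0.15,0.3],[-0.1,0.1,0.6],[0,0,0.8],[0,0,0.9],[0,0,0.9],[0,0,0.9],[0,0,0.7],[0,0,0.5]],"delta_rot":[[0,0,0],[0,0,0],[0,0,0],[0,0,0],[0,0,0],[0,0,0],[0,0,0],[0,0,0]]}'
python3 plan.py .440 -.3765 .37 9.5 8|head -1
python3 -m crank '{"dp":[[0,0,0.2],[0,0,0.1],[0,0,0.1],[0,0,0.1],[0,0,0.1],[0,0,0.1],[0,0,0.1],[0,0,0.1]],"delta_rot":[[0,0,0],[0,0,0],[0,0,0],[0,0,0],[0,0,0],[0,0,0],[0,0,0],[0,0,0]]}'
python3 plan.py .440 -.3765 .37 9.5 8|head -1
python3 - <<'E'
from ov import *
s=ctrl.camera_info("scene");i=ctrl.get_image("scene")
c=draw(i,s,rest()+[l+[0,0,.024] for l in lid()[:2]],np.array([.44,-.3765,0]),0,220,130,330,220,6,"rf.png")
E
```

```text
time: 20.2
position: [0.4399, -0.3771, 0.2126]
tool_rot: [-3.13, -0.261, 0.001]
ft_force: [-0.6, -0.1, -5.8]
grip_width: 0.413
t 20.2 p [ 0.4399 -0.3771  0.2126] yaw 9.51 tilt 0.05 F [-0.6 -0.1 -5.8] g 3.59 q [-0.09  0.25  0.88  1.7  -0.2   1.29  1.  ]
time: 21.0
position: [0.4401, -0.3773, 0.2045]
tool_rot: [-3.131, -0.261, -0.0]
ft_force: [-0.1, -0.0, -6.1]
grip_width: 0.41
t 21.0 p [ 0.4401 -0.3773  0.2045] yaw 9.51 tilt 0.01 F [-0.1 -0.  -6.1] g 3.56 q [-0.08  0.25  0.88  1.71 -0.2   1.27  1.  ]
```

View pics/rf.png

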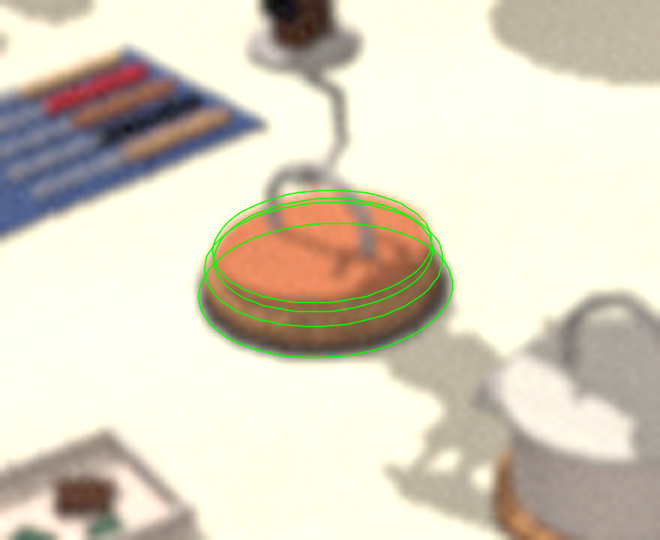

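The lid is about 3 mm above the cork and well centred. Lowering gently until the load comes off.

```bash
python3 -m crank '{"dp":[[0,0,0.05],[0,0,0.05],[0,0,0.05],[0,0,0.05],[0,0,0.05],[0,0,0.05],[0,0,0.05],[0,0,0.05]],"delta_rot":[[0,0,0],[0,0,0],[0,0,0],[0,0,0],[0,0,0],[0,0,0],[0,0,0],[0,0,0]]}'
python3 -m crank '{"dp":[[0,0,0.1],[0,0,0.1],[0,0,0.2],[0,0,0.2],[0,0,0.3],[0,0,0.3],[0,0,0.1],[0,0,0]],"delta_rot":[[0,0,0],[0,0,0],[0,0,0],[0,0,0],[0,0,0],[0,0,0],[0,0,0],[0,0,0]]}'
python3 plan.py .440 -.3765 .187 9.5 8|head -1
python3 - <<'E'
from ov import *
s=ctrl.camera_info("scene");i=ctrl.get_image("scene")
c=draw(i,s,rest()+[l+[0,0,.024] for l in lid()],np.array([.44,-.3765,0]),9.5,220,130,330,220,6,"rg.png")
E
```

```text
time: 21.85
position: [0.4405, -0.3779, 0.2012]
tool_rot: [3.13, 0.26, 0.002]
ft_force: [-0.3, 0.1, -2.5]
grip_width: 0.412
time: 22.65
position: [0.44, -0.3772, 0.1872]
tool_rot: [-3.131, -0.26, 0.001]
ft_force: [-0.0, -0.4, -2.8]
grip_width: 0.412
t 22.65 p [ 0.44   -0.3772  0.1872] yaw 9.5 tilt 0.03 F [-0.  -0.4 -2.8] g 3.59 q [-0.08  0.27  0.87  1.73 -0.22  1.24  1.01]
```

View pics/rg.png

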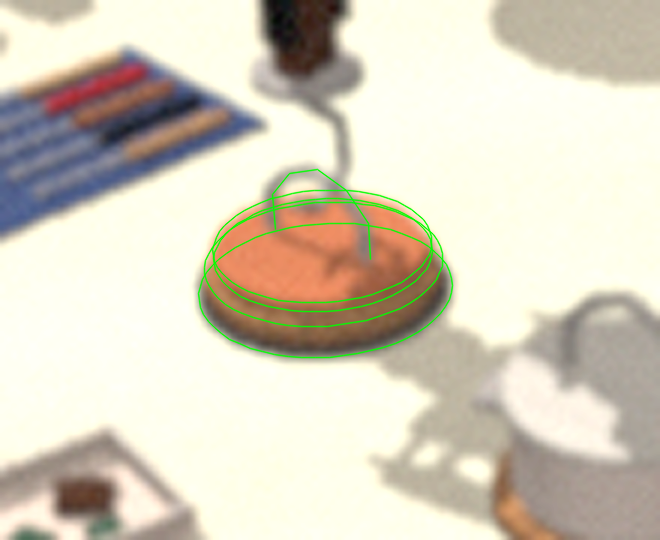

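The load is off (force back to -2.8 N) and the lid stands centred. Lowering 8 mm more to mid-opening so the tip clears the bar, then backing out.

```bash
python3 -m crank '{"dp":[[0,0,0.3],[0,0,0.3],[0,0,0.2],[0,0,0],[-0.3,0,0],[-0.6,0,0],[-0.6,0,0],[-0.5,0,0]],"delta_rot":[[0,0,0],[0,0,0],[0,0,0],[0,0,0],[0,0,0],[0,0,0],[0,0,0],[0,0,0]]}'
python3 -m crank '{"dp":[[-0.7,0,0],[-0.9,0,0],[-1,0,0],[-1.2,0,0],[-1.2,0,0],[-1,0,0],[-0.7,0,0],[-0.3,0,0]],"delta_rot":[[0,0,0],[0,0,0],[0,0,0],[0,0,0],[0,0,0],[0,0,0],[0,0,0],[0,0,0]]}'
python3 plan.py .36 -.39 .179 9.5 8|head -2
python3 look.py 10 '[.44,-.3765,.024]' 9.5 '(220,110,340,210)' 6
```

```text
time: 23.5
position: [0.4195, -0.381, 0.1797]
tool_rot: [-3.131, -0.259, -0.0]
ft_force: [0.1, -0.4, -2.4]
grip_width: 0.41
time: 24.3
position: [0.3504, -0.3924, 0.1796]
tool_rot: [-3.131, -0.259, -0.001]
ft_force: [-0.1, 0.2, -2.3]
grip_width: 0.408
t 24.3 p [ 0.3504 -0.3924  0.1796] yaw 9.46 tilt 0.04 F [-0.1  0.2 -2.3] g 3.55 q [-0.07  0.13  0.93  1.87 -0.11  1.2   1.06]
level corr [-0.0002 -0.0006  0.    ] total dw [ 0.0096  0.0024 -0.0006] dist/row cm 0.12
```

View pics/sc10.png

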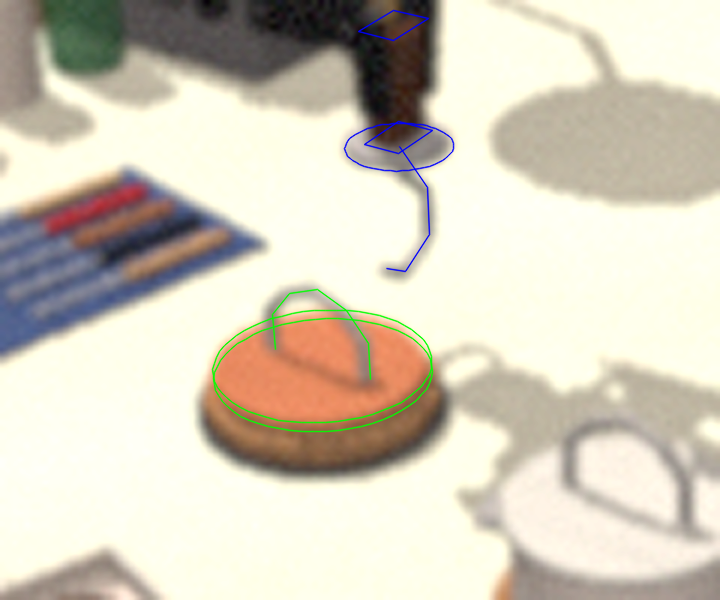

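Hook is out and the lid undisturbed on the cork. Raising, then travelling back to the rack.

```bash
python3 -m crank '{"dp":[[0,0,-0.8],[0,0,-1.6],[0,0,-2.4],[0,0,-2.8],[0,0,-2.8],[0,0,-2.6],[0,0,-2],[0,0,-1]],"delta_rot":[[0,0,0],[0,0,0],[0,0,0],[0,0,0],[0,0,0],[0,0,0],[0,0,0],[0,0,0]]}'
python3 plan.py .4971 .3495 .34 9.29 24|head -4
```

```text
time: 25.2
position: [0.3523, -0.3927, 0.342]
tool_rot: [3.129, 0.261, 0.004]
ft_force: [0.4, -0.4, -2.9]
grip_width: 0.412
t 25.2 p [ 0.3523 -0.3927  0.342 ] yaw 9.55 tilt 0.19 F [ 0.4 -0.4 -2.9] g 3.58 q [-0.11  0.    0.92  1.62 -0.    1.52  0.97]
level corr [ 0.0024 -0.0023 -0.    ] total dw [ 0.1448  0.7422 -0.002 ] dist/row cm 3.15
0 dp [1.11, -2.95, 0.01] rz 0.0002
1 dp [1.11, -2.95, 0.01] rz 0.0002
```

```bash
python3 -m crank '{"dp":[[0.8,-0.8,0],[1.4,-1.6,0],[1.9,-2.2,0],[2.2,-2.6,0],[2.2,-3,0],[2.1,-3.2,0],[1.8,-3.3,0],[1.6,-3.3,0]],"delta_rot":[[0,0,0],[0,0,0],[0,0,0],[0,0,0],[0,0,0],[0,0,0],[0,0,0],[0,0,0]]}'
python3 -m crank '{"dp":[[1.2,-3.5,0],[1.2,-3.8,0],[1,-3.8,0],[1,-3.8,0],[1,-3.8,0],[1,-3.8,0],[0.8,-3.8,0],[0.8,-3.7,0]],"delta_rot":[[0,0,0],[0,0,0],[0,0,0],[0,0,0],[0,0,0],[0,0,0],[0,0,0],[0,0,0]]}'
python3 plan.py .4971 .3495 .34 9.29 8|head -4
```

```text
time: 26.0
position: [0.4566, -0.1688, 0.3381]
tool_rot: [-3.13, -0.263, 0.003]
ft_force: [0.8, -0.7, -2.4]
grip_width: 0.411
time: 26.8
position: [0.4846, 0.14, 0.3379]
tool_rot: [3.13, 0.263, -0.004]
ft_force: [0.9, 0.3, -3.3]
grip_width: 0.409
t 26.8 p [0.4846 0.14   0.3379] yaw 9.59 tilt 0.14 F [ 0.9  0.3 -3.3] g 3.55 q [-0.61 -0.03  0.27  1.65  0.01  1.52 -0.17]
level corr [0.0002 0.0024 0.    ] total dw [0.0125 0.2095 0.0021] dist/row cm 2.62
0 dp [0.59, -2.56, -0.03] rz 0.0007
1 dp [0.59, -2.56, -0.03] rz 0.0007
```

```bash
python3 -m crank '{"dp":[[0.8,-3.6,0],[0.8,-3.6,0],[0.8,-3.4,0],[0.8,-3.2,0],[0.6,-2.7,0],[0.5,-2,0],[0.3,-1.4,0],[0.1,-0.6,0]],"delta_rot":[[0,0,0],[0,0,0],[0,0,0],[0,0,0],[0,0,0],[0,0,0],[0,0,0],[0,0,0]]}'
python3 -m crank '{"dp":[[0,0,0],[0,0,0],[0,0,0],[0,0,0],[0,0,0],[0,0,0],[0,0,0],[0,0,0]],"delta_rot":[[0,0,0.004],[0,0,0],[0,0,0],[0,0,0],[0,0,0],[0,0,0],[0,0,0],[0,0,0]]}'
python3 plan.py .4971 .3495 .34 9.29 1
```

```text
time: 27.6
position: [0.4969, 0.3492, 0.3379]
tool_rot: [3.129, 0.264, -0.004]
ft_force: [0.1, 0.1, -2.2]
grip_width: 0.411
time: 28.4
position: [0.4982, 0.3473, 0.3396]
tool_rot: [-3.131, -0.254, -0.0]
ft_force: [0.2, 0.4, -2.1]
grip_width: 0.407
t 28.4 p [0.4982 0.3473 0.3396] yaw 9.29 tilt 0.01 F [ 0.2  0.4 -2.1] g 3.54 q [-0.77  0.2   0.15  1.41 -0.03  1.53 -0.47]
level corr [-0.0001 -0.0001  0.    ] total dw [-0.0011  0.0022  0.0004] dist/row cm 0.25
0 dp [-0.07, -0.24, -0.04] rz -0.0001
```

```bash
python3 -m crank '{"dp":[[-0.1,-0.2,0],[0,0,0.5],[0,0,1],[0,0,1.5],[0,0,1.5],[0,0,1.5],[0,0,1],[0,0,0.5]],"delta_rot":[[0,0,0],[0,0,0],[0,0,0],[0,0,0],[0,0,0],[0,0,0],[0,0,0],[0,0,0]]}'
python3 plan.py .4971 .3495 .34 9.29 1
python3 look.py 11 '[.562,.1075,.085]' 9.7 '(410,130,530,290)' 3.7
```

```text
time: 29.2
position: [0.4963, 0.3487, 0.2626]
tool_rot: [3.13, 0.254, -0.003]
ft_force: [0.5, 0.1, -2.6]
grip_width: 0.409
t 29.2 p [0.4963 0.3487 0.2626] yaw 9.28 tilt 0.14 F [ 0.5  0.1 -2.6] g 3.56 q [-0.77  0.22  0.14  1.54 -0.03  1.39 -0.47]
level corr [0.0012 0.0021 0.    ] total dw [0.0008 0.0008 0.0774] dist/row cm 7.74
0 dp [0.09, -0.07, -7.74] rz -0.0001
```

View pics/sc11.png

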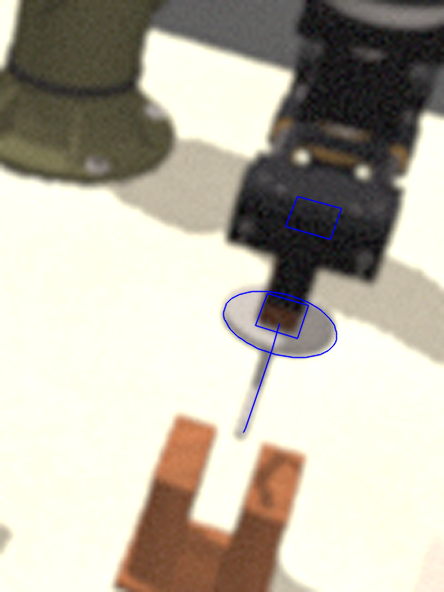

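View pics/wr11.png

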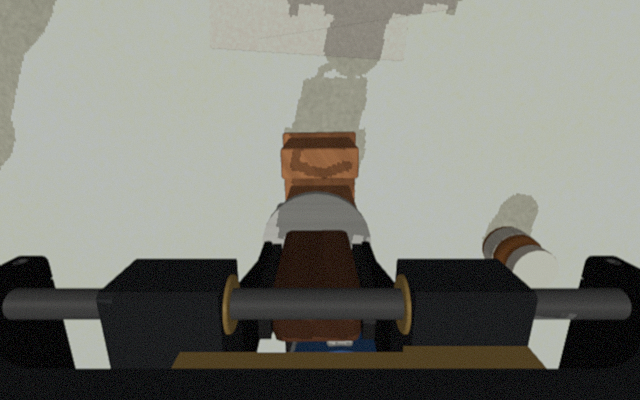

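Lifter upright in the grip, crook over the groove (bar end at (240,435), posts on both sides). Lowering into the rack.

```bash
python3 -m crank '{"dp":[[0.1,-0.1,0.5],[0,0,1],[0,0,1.5],[0,0,1.5],[0,0,1.5],[0,0,1.5],[0,0,1.2],[0,0,0.8]],"delta_rot":[[0,0,0],[0,0,0],[0,0,0],[0,0,0],[0,0,0],[0,0,0],[0,0,0],[0,0,0]]}'
python3 -m crank '{"dp":[[0,0,0.5],[0,0,0.3],[0,0,0.2],[0,0,0.2],[0,0,0.1],[0,0,0],[0,0,0],[0,0,0]],"delta_rot":[[0,0,0],[0,0,0],[0,0,0],[0,0,0],[0,0,0],[0,0,0],[0,0,0],[0,0,0]]}'
python3 plan.py .4971 .3495 .1496 9.29 1
```

```text
time: 30.1
position: [0.4972, 0.3499, 0.1678]
tool_rot: [3.13, 0.254, -0.002]
ft_force: [1.1, 0.3, -2.7]
grip_width: 0.413
time: 30.9
position: [0.4978, 0.3503, 0.1568]
tool_rot: [-3.131, -0.254, -0.001]
ft_force: [-0.5, -0.9, -2.9]
grip_width: 0.417
t 30.9 p [0.4978 0.3503 0.1568] yaw 9.28 tilt 0.03 F [-0.5 -0.9 -2.9] g 3.62 q [-0.77  0.29  0.13  1.67 -0.04  1.19 -0.46]
level corr [-0.0002 -0.0004  0.    ] total dw [-0.0007 -0.0008 -0.0072] dist/row cm 0.73
0 dp [-0.08, 0.07, 0.72] rz -0.0001
```

```bash
python3 -m crank '{"dp":[[-0.05,0.05,0.1],[0,0,0.1],[0,0,0.1],[0,0,0.1],[0,0,0.1],[0,0,0.05],[0,0,0.05],[0,0,0]],"delta_rot":[[0,0,0],[0,0,0],[0,0,0],[0,0,0],[0,0,0],[0,0,0],[0,0,0],[0,0,0]]}'
python3 plan.py .4971 .3495 .1496 9.29 1|head -2
```

```text
time: 31.7
position: [0.4973, 0.3496, 0.1505]
tool_rot: [3.131, 0.254, -0.0]
ft_force: [-0.3, 0.1, -1.5]
grip_width: 0.413
t 31.7 p [0.4973 0.3496 0.1505] yaw 9.28 tilt 0.0 F [-0.3  0.1 -1.5] g 3.59 q [-0.77  0.29  0.13  1.68 -0.04  1.17 -0.46]
level corr [0. 0. 0.] total dw [-0.0002 -0.0001 -0.0009] dist/row cm 0.09
```

```bash
python3 -m crank '{"dp":[[0,0,0.05],[0,0,0.05],[0,0,0.02],[0,0,0],[0,0,0],[0,0,0],[0,0,0],[0,0,0]],"delta_rot":[[0,0,0],[0,0,0],[0,0,0],[0,0,0],[0,0,0],[0,0,0],[0,0,0],[0,0,0]]}'
python3 plan.py .4971 .3495 .1496 9.29 1|head -1
```

```text
time: 32.5
position: [0.4973, 0.3497, 0.1496]
tool_rot: [-3.131, -0.254, -0.0]
ft_force: [-0.8, 0.2, 0.3]
grip_width: 0.408
t 32.5 p [0.4973 0.3497 0.1496] yaw 9.28 tilt 0.02 F [-0.8  0.2  0.3] g 3.55 q [-0.77  0.29  0.13  1.68 -0.04  1.17 -0.46]
```

Force 0.3 N at the original height: the lifter's weight is on the rack. Opening slowly to the handle's clearance and retreating straight up.

```bash
python3 -m crank '{"dp":[[0,0,0],[0,0,0],[0,0,0],[0,0,0],[0,0,0],[0,0,0],[0,0,0],[0,0,0]],"delta_rot":[[0,0,0],[0,0,0],[0,0,0],[0,0,0],[0,0,0],[0,0,0],[0,0,0],[0,0,0]]}' 7 10
python3 -m crank '{"dp":[[0,0,-0.4],[0,0,-1],[0,0,-1.5],[0,0,-2],[0,0,-2.5],[0,0,-2.5],[0,0,-2.5],[0,0,-1.5]],"delta_rot":[[0,0,0],[0,0,0],[0,0,0],[0,0,0],[0,0,0],[0,0,0],[0,0,0],[0,0,0]]}'
python3 - <<'E'
from ov import *
i=ctrl.get_image("scene");s=ctrl.camera_info("scene");T=ctrl.get_image("top");t=ctrl.camera_info("top")
cv2.imwrite("pics/s_end.png",cv2.convertScaleAbs(i,alpha=1.1))
draw(i,s,lifter(),np.array([.4973,.3497,.143]),9.3,430,210,500,305,6,"e1.png")
draw(T,t,rest()+[l+[0,0,.024] for l in lid()],np.array([.44,-.3765,0]),9.5,365,200,450,280,7,"e2.png")
ci=ctrl.camera_info("wrist");w=ctrl.get_image("wrist")
draw(w,ci,lifter(),np.array([.4973,.3497,.143]),9.3,0,0,640,400,1.25,"e3.png")
E
```

```text
time: 33.3
position: [0.4973, 0.3497, 0.1494]
tool_rot: [-3.131, -0.254, -0.0]
ft_force: [0.3, 1.1, 0.2]
grip_width: 0.801
time: 34.1
position: [0.4981, 0.3501, 0.2924]
tool_rot: [-3.129, -0.254, -0.006]
ft_force: [0.6, 0.2, -0.9]
grip_width: 0.807
```

View pics/s_end.png

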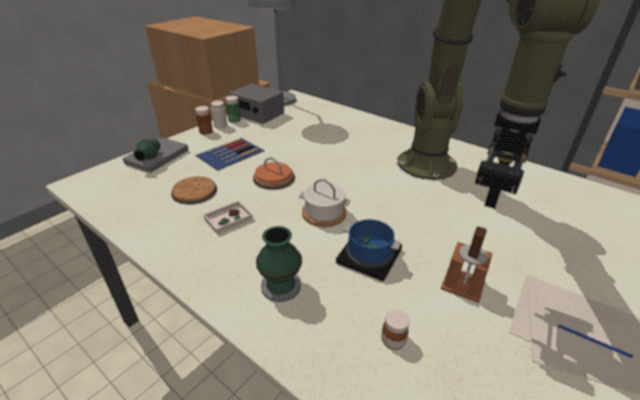

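View pics/e1.png

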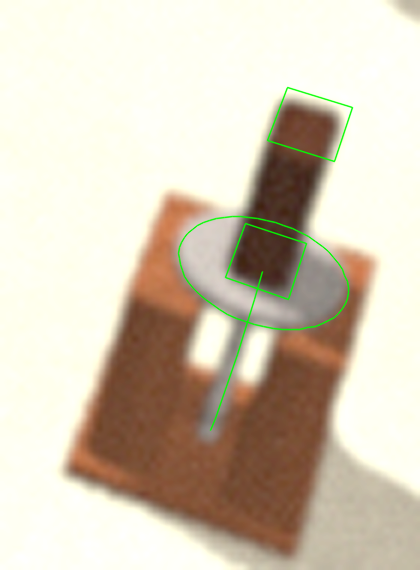

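View pics/e2.png

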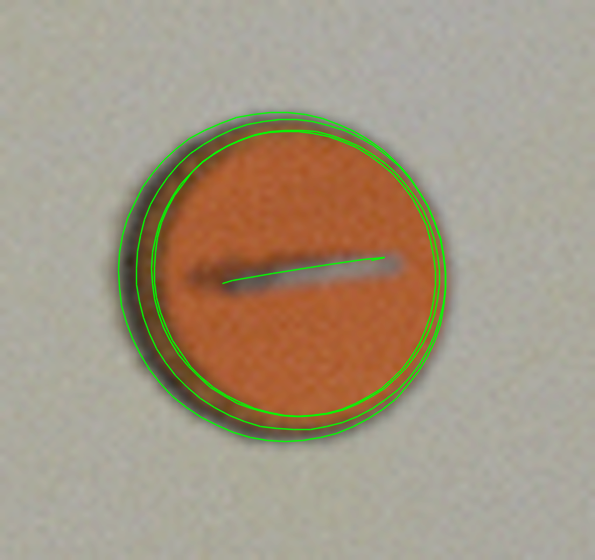

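View pics/e3.png

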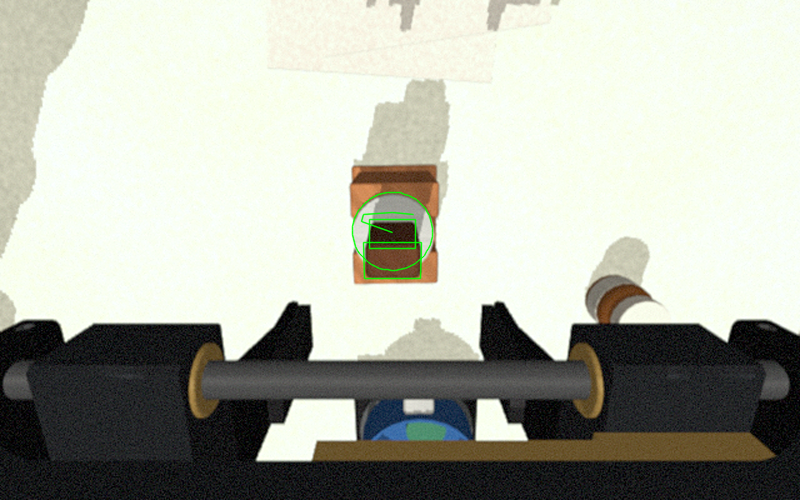

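The lid stands centred and level on the cork (top crop centre about (298,273)). The lifter hangs upright on the rack with its outline matching, and the white pot's lid is still on. The gripper is clear of everything, so I'm handing in.

```bash
python3 -m crank '{"dp":[[0,0,0],[0,0,0],[0,0,0],[0,0,0],[0,0,0],[0,0,0],[0,0,0],[0,0,0]],"delta_rot":[[0,0,0],[0,0,0],[0,0,0],[0,0,0],[0,0,0],[0,0,0],[0,0,0],[0,0,0]]}'
python3 - <<'E'
from bench import ctrl
print(ctrl.close_job())
E
```

```text
time: 35.05
position: [0.4973, 0.3497, 0.2884]
tool_rot: [-3.131, -0.254, -0.0]
ft_force: [-0.3, -0.3, -0.5]
grip_width: 0.805
the job is handed in; nothing more can be done
None
```

I took the lifter from its rack, hooked the hot lid and set it on the left-hand cork rest. I then hung the lifter back upright, let go and handed the job in at about 35 s.

- **First lift:** The lid came up about 4° low on its +y side. I set it back on the pot, moved the hook 3 mm and lifted again. After that it hung level to within 1–2°.
- **Lid on the rest:** It stands level, with its centre within about 2 mm of the pad's centre in the last top picture. My overlays disagreed by 1–3 mm between the cameras, so that figure carries the same uncertainty.
- **Lifter:** It is back at its starting height, with the rack carrying its weight (0.3 N left at the wrist before I let go). Its outline in the last scene and wrist pictures matches where it hung at the start.
- **Everything else:** The cold pot's lid is still on its pot, and the gripper is 0.29 m up, touching nothing. The wrist forces I read stayed below 7 N.

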